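Change the lamp batteries in the solar charging dock

TASK

Change over the lamp batteries in the three-bay solar charging dock: push each charged pack that is in the dock so that its catch lets go and it springs out, take it out and lay it flat on the floor of the wooden tray. Then slide every spent pack that lies on the bench into a bay of its own and push it in until the catch holds it, and last put the aluminium rod through both steel eyes so that it bars the front of the bays, leaving the jug, the salt pot and the tumbler standing where they are.

Things in the scene. Friction and masses are not known exactly. Their poses are not given: they have to be found in the camera images.
- dock: Grey plastic charging dock, fixed: 125 mm deep (x), 192 mm wide (y), 80 mm high. Origin: centre of its underside; z up. Three bays open towards its -x (robot side), mouths at x = -65 mm, centre lines at y = -62, 0, +62 mm. Each is a tunnel 40 mm wide, 29 mm high, floor 28 mm above the bench, flared at the mouth, for a pack lying flat along x; a tongue 24 mm wide carries the floor on to x = -80.
- bay_1 (a point): Middle of the mouth of bay 1 at floor level (dock x -65, y -62, z 28 mm). In any bay a caught pack's outer end stands 13 mm in front of the mouth (pack origin at dock x = -38 mm); an ejected or freshly slid-in pack, resting against the sprung carriage, stands 36 mm out (origin at x = -61 mm). A caught pack is also hooked from below, with 3 mm of play, and cannot be pulled out.
- bay_2 (a point): The same for bay 2 (dock y = 0). To work any catch, push the pack's outer end 8 mm deeper than its caught place, to the stop (outer end 5 mm in front of the mouth), then draw back: the pack follows. Friction and spring together resist with up to about 15 N on the way.
- bay_3 (a point): The same for bay 3 (dock y = +62 mm).
- eye_right (a point): Centre of the steel eye at the right end, at dock x -88, y -108, z 40 mm: a ring with a clear hole 17 mm across, wire 5 mm thick, hole axis along the dock's y, carried by a strap from the dock's end. A pack that is not caught stands in the way of a rod from eye to eye.
- eye_left (a point): The same at the left end, dock y = +108 mm.
- carriage_1 (a joint): Sprung carriage in bay 1, with a push-push catch: travel in m from 0 (out) to 0.031 (at the stop). Its spring pushes out with 2 N at 0, 3.6 N at the stop; a damper slows it. Pushed to the stop (at least 0.0297) and let go, it comes back to about 0.023 and is caught; pushed to the stop again and let go, it runs out to 0.
- carriage_2 (a joint): The same for bay 2.
- carriage_3 (a joint): The same for bay 3, which is empty at the start.
- charged_1: A battery pack, a black plastic block 80 mm long (its x), 36 mm wide (its y), 24 mm thick (its z), about 0.14 kg, plain-sided, both ends alike, with a shallow cross groove near each end of its underside. Origin: centre of the underside. Charged; at the start caught in bay 1 of the dock.
- charged_2: A battery pack, a black plastic block 80 mm long (its x), 36 mm wide (its y), 24 mm thick (its z), about 0.14 kg, plain-sided, both ends alike, with a shallow cross groove near each end of its underside. Origin: centre of the underside. Charged; at the start caught in bay 2 of the dock.
- spent_1: A battery pack, a black plastic block 80 mm long (its x), 36 mm wide (its y), 24 mm thick (its z), about 0.14 kg, plain-sided, both ends alike, with a shallow cross groove near each end of its underside. Origin: centre of the underside. Spent; at the start lying flat on the bench left of the dock (greater y), long side pointing roughly along x (within 0.4 rad). May be absent.
- spent_2: A battery pack, a black plastic block 80 mm long (its x), 36 mm wide (its y), 24 mm thick (its z), about 0.14 kg, plain-sided, both ends alike, with a shallow cross groove near each end of its underside. Origin: centre of the underside. Spent; at the start lying flat on the bench left of the dock (greater y), long side pointing roughly along x (within 0.4 rad). May be absent.
- spent_3: A battery pack, a black plastic block 80 mm long (its x), 36 mm wide (its y), 24 mm thick (its z), about 0.14 kg, plain-sided, both ends alike, with a shallow cross groove near each end of its underside. Origin: centre of the underside. Spent; at the start lying flat on the bench left of the dock (greater y), long side pointing roughly along x (within 0.4 rad). May be absent.
- rod: Straight aluminium rod, 10 mm thick, 0.07 kg, 285 mm long over all (its x), its heel end bent over at a right angle into a 35 mm leg towards its -y. Origin: on the rod's axis, 142.5 mm from the tip. At the start it lies on the bench between the robot and the dock, about along y, heel end to the left (+y), leg towards the robot.
- rod_tip (a point): The straight, rounded end of the rod, on its axis (x = +142.5 mm of the rod).
- rod_heel (a point): The bend of the rod, on its axis, where the leg begins (x = -137.5 mm of the rod).
- tray: Open wooden tray, fixed, 150 mm (x) by 200 mm (y) by 28 mm high, walls and floor 8 mm thick, right of the dock (smaller y). Origin: centre of its underside.
- jug: Red plastic jug, bystander, 200 mm high, body 120 mm across, origin at the centre of its underside.
- salt_pot: White ceramic salt pot with lid, bystander, 97 mm high, 92 mm across, origin at the centre of its underside.
- tumbler: Glass tumbler, bystander, 110 mm high, 72 mm across, origin at the centre of its underside.
Mind the look-alikes: they are no part of the job. Leave any orange or purple look-alike of the spent_1 alone. Leave any yellow look-alike of the charged_2 alone.

How it is judged:
By the outcome, as a careful person would: the job done as asked, in the order asked, and still so for the second after the job is handed in, with the robot touching nothing.
Of spent_1, spent_2, spent_3 only 2 to 3 are there at a start; the rules pass over those that are not, and their reading is None.
At some moment in a run one of spent_1, spent_2, spent_3, rod may be knocked a few centimetres aside while the robot is not near it.
Once in a run the grip may slacken for a moment while it holds something.
It also fails if it takes over 210 s, if anything falls off the work surface, if the arm or the gripper's body presses on something with over 40 N, if the wrist force passes 120 N, or if a joint passes its speed limit or range.

ROBOT

A 7-joint arm with a two-finger parallel gripper is mounted at the origin on the work surface. World frame = base frame: x ahead of the robot, y to its left, z up, the work surface at z = 0. Lengths are in m, angles in rad, forces in N, time in s.
With the tool pointing down it reaches from about 0.35 to 0.9 m from the base axis. Payload 7.2 kg.
Tool frame: the origin (TCP) lies on the centre line of the jaws, within the pads' length; the fingertips stand 8 mm ahead of it and the grasp point (between the pads) lies 11 mm behind it; z points along the fingers, y is the line along which they close (so a half turn about z gives the same grasp; the last joint's range is limited). The gripper opens to 85 mm and grips with 20 to 120 N. Pads are 22 mm wide; open, the fingers measure 114 mm over their backs; the gripper's body (76 mm by 85 mm) begins 54 mm behind the grasp point. The pads swing forward as they close: fully open they stand 13 mm farther back than shut.
Start: joints at [-0.068, 0.411, -0.013, 1.596, 0.006, 1.134, -0.082], TCP at [0.625, -0, 0.239] pointing down, gripper open.
Joint ranges: [-2.95, 2.95], [-0.29, 1.99], [-1.47, 1.44], [0.14, 2.54], [-1.03, 4.17], [0.13, 1.85], [-2.86, 2.86]. Speed limits (rad/s): [2.39, 2.39, 3.01, 3.01, 3.14, 3.14, 3.14].

INTERFACE

Orientations are given as a unit quaternion [x, y, z, w].
In Python, from rig import bot gives the robot as it stands.
- The arm moves only by the shell command python3 -m handwheel 'ROWS' [OPENING] [FORCE]. ROWS is JSON, a list of rows, each an object with "delta_pos": the shift along the world's x, y, z as a fraction of full scale, a list of three; "spin": the turn about the world's z as a fraction of full scale. A call has 1 to 8 rows; each row shifts and turns the commanded pose from where the row before left it; what a row does not reach is not made up. Full scale, the value 1, is 0.04 m for a shift and 0.1 rad for a turn. A row lasts 1/10 s, in which the tool goes at most 50 mm and 8.59 degrees, less where a joint would pass 70% of its speed; a pose out of reach is approached as far as the arm can. A call with a number of a shift or a turn outside -1 to 1 is refused whole. A call with a gripper value outside its range is refused whole. OPENING is the opening, from 0 (shut) to 1 (fully open), set as the call begins (- or left out, the last holds). The fingers move at their own pace and stop on an object; FORCE is the grip in N (left out, the last holds). Time passes only in rows, so rows that do not move let the fingers close. It gives the time, the measured TCP pose, the force, the opening and the grip force at its end, in the units of the state.
- bot.get_obs(): the state, without advancing time (a new reading comes with each control period).
- bot.grab_frame(name): name is "scene" or "side" or "wrist"; returns the picture (384x512x3 uint8, red, green, blue); there is no depth.
- bot.camera_info(name): a dict with "camera_matrix" (3x3 intrinsics, pixels), "world_to_cam" (4x4, takes a point from world to camera coordinates). Camera axes: x right, y down, z forward; pixel columns grow to the right and rows downward; lengths in m; the calibration is good to about 2 mm. A picture is of the moment at which its call begins: read the wrist's pose just before it. camera_info takes no time and is no camera call; for the wrist camera it gives the pose at the moment of the call.
- bot.job_done(): hands the job in; it is judged then, once.
The state is a dict: "clock": time; "joints": joint angles; "joint_vel": joint speeds; "effort": joint torques, N m; "tool_pos": TCP position; "tool_rot": TCP orientation; "contact_force": force on the tool from outside, world axes, zero at the start; "ft_torque": the same for the moment, N m; "grip_width": opening from 0.0 (shut) to 1.0 (fully open); "finger_force": force on a finger pad.
Only numpy, scipy, OpenCV 4.12 (cv2) and the standard library are available. Lean on these libraries where they do the work, as an engineer would, in place of code of your own. Each camera call takes 0.05 s, during which the arm holds its last target. There are 200 camera calls.

## Working session

There is one attempt and no reset: what is moved stays moved. The work goes in short steps, Python scripts to look and compute and a shell command to move; the robot and the scene stay as the last step left them, time stands still between calls to the robot, and variables do not carry over. Pictures are saved under pics/ and viewed, at most 14 in all, crops included, and the job is handed in when it is done.

```bash
ls; mkdir -p pics; python3 - <<'E'
from rig import bot
import cv2
o=bot.get_obs();print(o)
for n in ("scene","side"):
    f=bot.grab_frame(n);cv2.imwrite(f"pics/{n}0.png",cv2.resize(f[:,:,::-1],(800,600)))
    i=bot.camera_info(n);print(n,i["camera_matrix"],i["world_to_cam"])
E
```

```text
pics
{'clock': 0.0, 'joints': array([-0.06816753,  0.41190505, -0.01270493,  1.59705386,  0.0055851 ,
        1.13429862, -0.08214857]), 'joint_vel': array([ 0.00042168,  0.00035415, -0.00072364, -0.00200094,  0.00045996,
       -0.00019282, -0.00023056]), 'effort': array([-1.18789325e-03, -6.00636005e+01,  6.81361444e-01, -2.99419034e+01,
        1.37590774e-02,  1.04116063e-02,  2.51732433e-05]), 'tool_pos': array([ 6.24511686e-01, -6.10243763e-05,  2.38445868e-01]), 'tool_rot': array([ 7.07095645e-01,  7.07117448e-01, -6.12027771e-04, -5.37778959e-04]), 'contact_force': array([ 0.55143464,  0.95469743, -0.01278571]), 'ft_torque': array([ 0.03091262, -0.00677614, -0.04988493]), 'finger_force': 0.0, 'grip_width': 0.99823306687725}
scene [[346.85608663   0.         253.5931679 ]
 [  0.         346.85608663 189.05913514]
 [  0.           0.           1.        ]] [[ 0.69318974  0.7207266  -0.00641564 -0.38512892]
 [ 0.39857173 -0.39072952 -0.82974154 -0.16231576]
 [-0.60052357  0.57261123 -0.55811094  1.34151659]
 [ 0.          0.          0.          1.        ]]
side [[352.91422687   0.         258.50902645]
 [  0.         352.91422687 189.1373167 ]
 [  0.           0.           1.        ]] [[ 0.96404839 -0.26506304 -0.01876906 -0.52219238]
 [-0.18217006 -0.60783436 -0.77288515  0.13603271]
 [ 0.19345481  0.74851785 -0.63426829  0.88135094]
 [ 0.          0.          0.          1.        ]]
```

View pics/scene0.png

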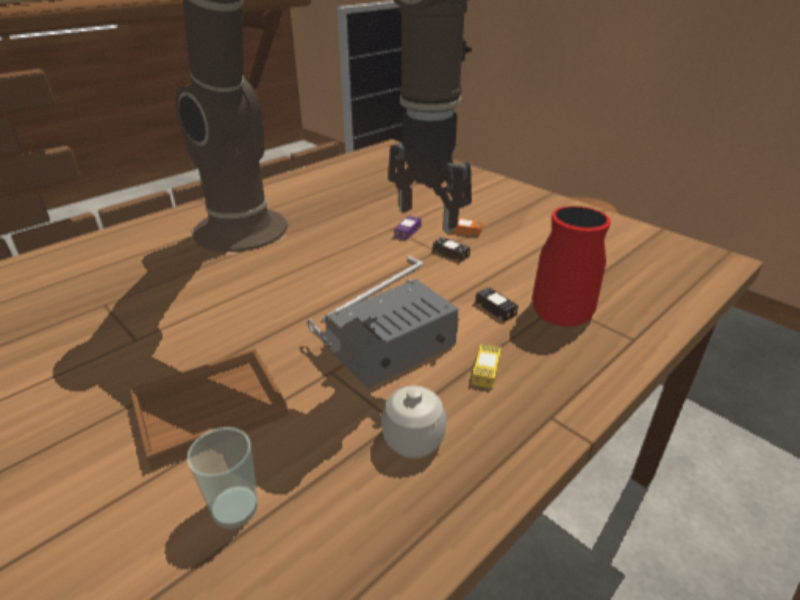

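View pics/side0.png

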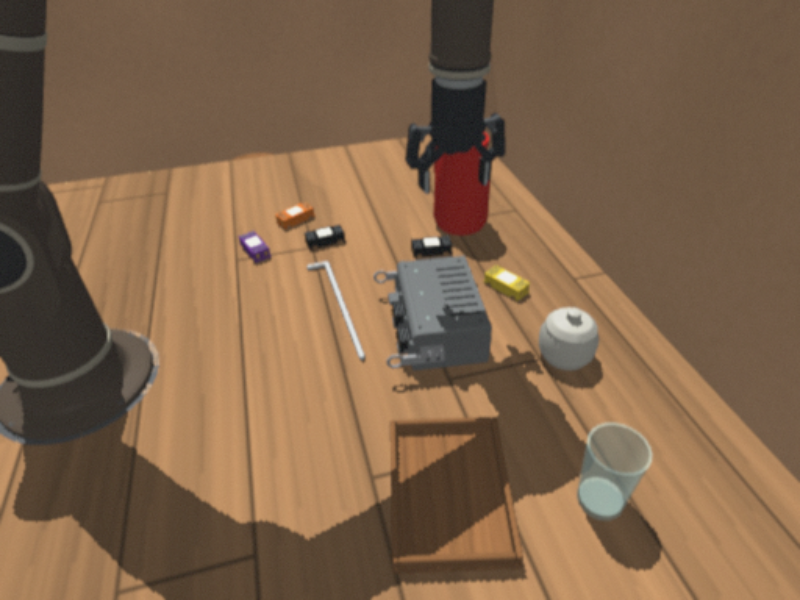

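The overview shows the dock at side px (440,310), two black packs at side (325,237) and (432,245), and no third. The look-alikes are purple (255,245), orange (295,215) and yellow (507,282). The rod runs from (325,265) to (362,357), the tray is at (452,495), and the jug is next to the right-hand black pack. Next is one close crop for coordinates.

```bash
cat > h.py <<'E'
import numpy as np, cv2
from rig import bot
def ray(n,uv,z,info=None):
    i=info or bot.camera_info(n);K=np.array(i["camera_matrix"]);T=np.array(i["world_to_cam"])
    R,t=T[:3,:3],T[:3,3];c=-R.T@t
    d=R.T@np.linalg.inv(K)@np.array([uv[0],uv[1],1.]);return c+d*(z-c[2])/d[2]
def proj(n,P,info=None):
    i=info or bot.camera_info(n);K=np.array(i["camera_matrix"]);T=np.array(i["world_to_cam"])
    p=K@(T[:3,:3]@np.asarray(P,float)+T[:3,3]);return p[:2]/p[2]
E
python3 - <<'E'
from h import *
im=cv2.imread("pics/side0.png")
f=bot.grab_frame("side")[:,:,::-1]
cv2.imwrite("pics/c1.png",cv2.resize(f[130:265,140:340],None,fx=4,fy=4,interpolation=cv2.INTER_CUBIC))
s=.64
for nm,uv,z in [("dockFL",(398,262),.08),("dockBL",(463,258),.08),("dockFR",(404,366),.08),("dockBR",(490,350),.08),("eyeL",(381,277),.04),("eyeR",(395,363),.04),("pkA",(325,235),.024),("pkB",(432,242),.024),("heel",(326,266),.005),("tip",(362,357),.005),
 ("trFL",(393,423),.028),("trFR",(397,563),.028),("trBL",(496,420),.028),("trBR",(520,558),.028),("orange",(295,213),.024),("yel",(507,280),.024)]:
    print(nm,ray("side",(uv[0]*s,uv[1]*s),z).round(3))
print(bot.camera_info("wrist"))
E
```

```text
dockFL [0.548 0.056 0.08 ]
dockBL [0.662 0.034 0.08 ]
dockFR [ 0.491 -0.19   0.08 ]
dockBR [ 0.62  -0.195  0.08 ]
eyeL [0.519 0.073 0.04 ]
eyeR [ 0.489 -0.143  0.04 ]
pkA [0.445 0.268 0.024]
pkB [0.651 0.178 0.024]
heel [0.431 0.185 0.005]
tip [ 0.448 -0.082  0.005]
trFL [ 0.46  -0.243  0.028]
trFR [ 0.415 -0.432  0.028]
trBL [ 0.599 -0.278  0.028]
trBR [ 0.55  -0.464  0.028]
orange [0.395 0.376 0.024]
yel [0.745 0.017 0.024]
{'camera_matrix': array([[271.4418257 ,   0.        , 254.76632671],
       [  0.        , 271.4418257 , 189.74723085],
       [  0.        ,   0.        ,   1.        ]]), 'world_to_cam': array([[ 9.99998832e-01,  1.15082806e-03, -1.00563302e-03,
        -6.25180071e-01],
       [ 1.40514288e-03, -9.51116027e-01,  3.08830582e-01,
        -3.95755287e-02],
       [-6.01062779e-04, -3.08831634e-01, -9.51116534e-01,
         3.80582834e-01],
       [ 0.00000000e+00,  0.00000000e+00,  0.00000000e+00,
         1.00000000e+00]])}
```

View pics/c1.png

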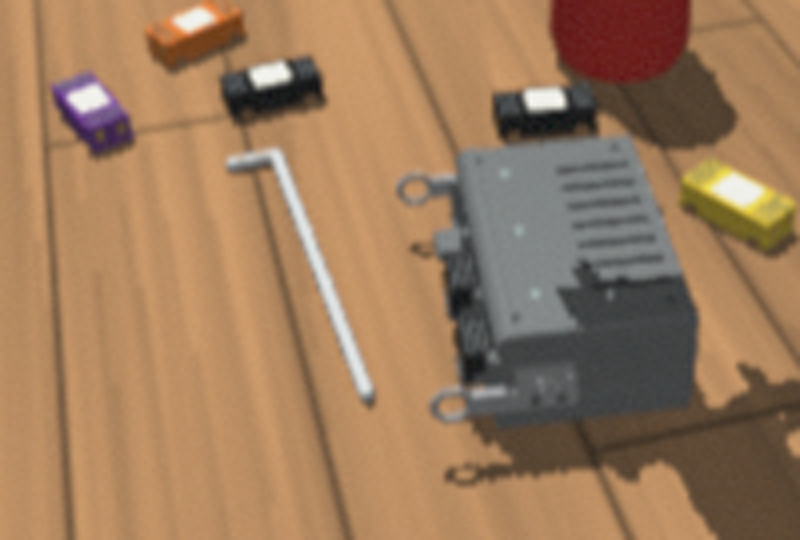

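The crop shows the two black spent packs at crop px (272,85) and (545,108), with orange, purple and yellow clearly different. Two charged ends are in the lower bays. The eyes are at (414,188) and (450,404). I'll fit the dock pose next.

```bash
python3 - <<'E'
from h import *
from scipy.optimize import least_squares
pts=[((414,188),(-.088,.108,.04)),((450,404),(-.088,-.108,.04)),((460,152),(-.0625,.096,.08)),((630,138),(.0625,.096,.08)),((697,312),(.0625,-.096,.08)),((497,335),(-.0625,-.096,.08)),((695,410),(.0625,-.096,0))]
info=bot.camera_info("side")
def W(p,L):
    c,s=np.cos(p[2]),np.sin(p[2]);return (p[0]+c*L[0]-s*L[1],p[1]+s*L[0]+c*L[1],L[2])
def res(p): return np.concatenate([proj("side",W(p,L),info)-(np.array(u)/4+[140,130]) for u,L in pts])
r=least_squares(res,[.58,-.07,-.15],loss="soft_l1");print(r.x,res(r.x).reshape(-1,2).round(1).tolist())
for b,y in ((1,-.062),(2,0),(3,.062)): print(b,np.round(W(r.x,(-.078,y,.028)),4))
f=lambda u,z:ray("side",np.array(u)/4+[140,130],z,info)[:2].round(4)
print("heel",f((277,155),.005),"tip",f((367,393),.005))
# pack long top-edge ends
for n,a,b in (("A",(236,90),(308,74)),("B",(497,100),(594,98))):pass
print("A label",f((270,75),.024),"B label",f((545,99),.024))
E
```

```text
[ 0.59381186 -0.04489358 -0.13568082] [[1.0, -0.0], [1.2, 0.1], [-1.5, -0.7], [0.1, -1.4], [0.8, 0.9], [-0.9, 0.7], [-1.3, -0.3]]
1 [ 0.5081 -0.0958  0.028 ]
2 [ 0.5165 -0.0343  0.028 ]
3 [0.5249 0.0271 0.028 ]
heel [0.4345 0.1924] tip [ 0.4482 -0.0817]
A label [0.4447 0.2785] B label [0.65   0.1789]
```

```bash
python3 -m handwheel '[{"delta_pos":[-0.6,-0.2,0],"spin":1},{"delta_pos":[-0.6,-0.2,0],"spin":1},{"delta_pos":[-0.6,-0.2,0],"spin":1},{"delta_pos":[-0.6,-0.2,0],"spin":1},{"delta_pos":[-0.6,-0.2,0],"spin":1},{"delta_pos":[-0.6,-0.2,0],"spin":1},{"delta_pos":[-0.6,-0.2,0],"spin":1},{"delta_pos":[-0.2,0,0],"spin":1}]' 0 40
python3 -m handwheel '[{"delta_pos":[0,0,0],"spin":1},{"delta_pos":[0,0,0],"spin":1},{"delta_pos":[0,0,0],"spin":1},{"delta_pos":[0,0,0],"spin":1},{"delta_pos":[0,0,0],"spin":1},{"delta_pos":[0,0,0],"spin":1},{"delta_pos":[0,0,0],"spin":0.35},{"delta_pos":[0,0,0],"spin":0}]'
python3 - <<'E'
from h import *
import json
i=bot.camera_info("wrist");f=bot.grab_frame("wrist")[:,:,::-1]
json.dump({k:np.array(v).tolist() for k,v in i.items()},open("w1.json","w"))
cv2.imwrite("pics/w1.png",cv2.resize(f,(800,600),interpolation=cv2.INTER_CUBIC))
E
```

```text
clock: 0.95
tool_pos: [0.4466, -0.0573, 0.2391]
tool_rot: [0.375, 0.927, -0.001, -0.0]
contact_force: [0.1, 0.1, 0.7]
grip_width: -0.001
finger_force: 0.0
clock: 1.75
tool_pos: [0.4488, -0.0561, 0.2391]
tool_rot: [0.068, 0.998, 0.0, -0.0]
contact_force: [0.1, 0.5, 0.1]
grip_width: 0.0
finger_force: 0.0
```

View pics/w1.png

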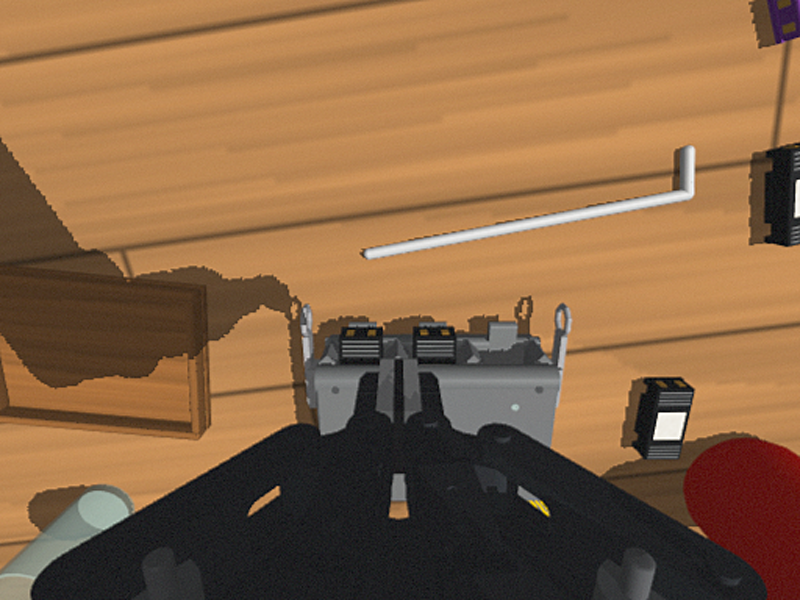

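The wrist view is clear: eyes at about (307,318) and (563,320), packs caught in the two left bays at (361,343) and (435,343), rod tip at (367,254), rod heel at (690,192), and pack B at (664,418). I'll zoom in for the fit.

```bash
python3 - <<'E'
import cv2
f=cv2.imread("pics/w1.png")
cv2.imwrite("pics/w1c.png",cv2.resize(f[280:400,290:590],(800,320),interpolation=cv2.INTER_CUBIC))
E
```

```text
(no output)
```

View pics/w1c.png

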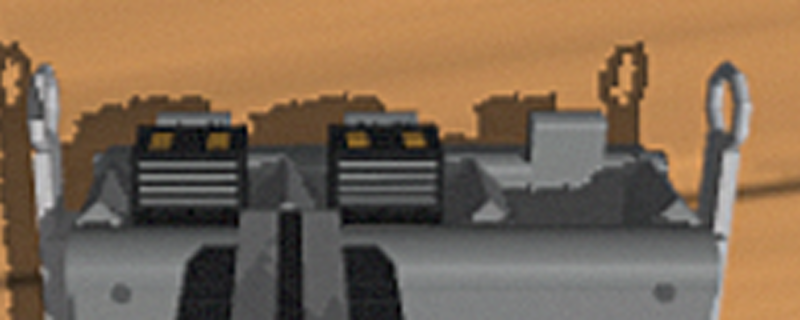

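```bash
cat >> h.py <<'E'
def W(p,L):
    c,s=np.cos(p[2]),np.sin(p[2]);return (p[0]+c*L[0]-s*L[1],p[1]+s*L[0]+c*L[1],L[2])
E
python3 - <<'E'
from h import *
import json
from scipy.optimize import least_squares
info=json.load(open("w1.json"));w=lambda u:(np.array(u)/(8/3)+[290,280])*.64
pts=[((139,126),(-.078,-.080,.028)),((245,126),(-.078,-.044,.028)),((331,126),(-.078,-.018,.028)),((441,126),(-.078,.018,.028)),
((531,112),(-.080,.05,.028)),((605,112),(-.080,.074,.028)),((45,107),(-.088,-.108,.04)),((728,107),(-.088,.108,.04))]
def res(p): return np.concatenate([proj("",W(p,L),info)-w(u) for u,L in pts])
r=least_squares(res,[.5938,-.0449,-.1357],loss="soft_l1");p=r.x;print(p,res(p).reshape(-1,2).round(1).tolist())
np.save("dock.npy",p)
for b,y in ((1,-.062),(2,0),(3,.062)): print(b,"push(-.081)",np.round(W(p,(-.081,y,0)),4),"standoff(-.13)",np.round(W(p,(-.13,y,0)),4))
f=lambda u,z:ray("",np.array(u)*.64,z,info)[:2].round(4)
print("heel",f((690,193),.005),"tip",f((365,254),.005))
print("B",f((664,424),.024),[f(u,.024) for u in ((645,389),(692,389),(640,457),(680,458))])
print("tray",[f(u,.028) for u in ((208,285),(205,437),(5,412))])
o=bot.get_obs();q=o["tool_rot"];print(o["tool_pos"],2*np.arctan2(q[0],q[1]),"dir u",np.cos(p[2]),np.sin(p[2]))
E
```

```text
[ 0.59123087 -0.04175534 -0.12637424] [[0.0, -0.2], [0.8, -0.4], [-0.9, -0.6], [-1.0, -0.8], [0.8, 1.0], [0.5, 0.9], [-0.1, 0.9], [-0.3, -0.4]]
1 push(-.081) [ 0.5031 -0.0931  0.    ] standoff(-.13) [ 0.4545 -0.0869  0.    ]
2 push(-.081) [ 0.5109 -0.0315  0.    ] standoff(-.13) [ 0.4623 -0.0254  0.    ]
3 push(-.081) [0.5187 0.03   0.    ] standoff(-.13) [0.4701 0.0361 0.    ]
heel [0.4317 0.198 ] tip [ 0.4468 -0.0836]
B [0.6462 0.1775] [array([0.605 , 0.1576]), array([0.6109, 0.2012]), array([0.6818, 0.1561]), array([0.6883, 0.1955])]
tray [array([ 0.4506, -0.2176]), array([ 0.5984, -0.2618]), array([ 0.5461, -0.4405])]
[ 0.44885356 -0.05606853  0.23918492] 0.1369094580468993 dir u 0.992025397104933 -0.12603813509727912
```

```bash
python3 -m handwheel '[{"delta_pos":[0.05,-0.25,-1]},{"delta_pos":[0.05,-0.25,-1]},{"delta_pos":[0.05,-0.27,-1]},{"delta_pos":[0,0,-1]},{"delta_pos":[0,0,-0.9]},{"delta_pos":[0.45,-0.06,0]},{"delta_pos":[0.4,-0.05,0]},{"delta_pos":[0,0,0]}]' 0 40
python3 -m handwheel '[{"delta_pos":[0.1,-0.013,0]},{"delta_pos":[0.05,-0.006,0]},{"delta_pos":[0,0,0]}]'
python3 -m handwheel '[{"delta_pos":[0.1,-0.013,0]},{"delta_pos":[0.05,-0.006,0]},{"delta_pos":[0,0,0]}]'
```

```text
$[0]: bad value
$[0]: bad value
$[0]: bad value
```

```bash
python3 -m handwheel '[{"delta_pos":[0.05,-0.25,-1],"spin":0},{"delta_pos":[0.05,-0.25,-1],"spin":0},{"delta_pos":[0.05,-0.27,-1],"spin":0},{"delta_pos":[0,0,-1],"spin":0},{"delta_pos":[0,0,-0.9],"spin":0},{"delta_pos":[0.45,-0.06,0],"spin":0},{"delta_pos":[0.4,-0.05,0],"spin":0},{"delta_pos":[0,0,0],"spin":0}]' 0 40
python3 -m handwheel '[{"delta_pos":[0.1,-0.013,0],"spin":0},{"delta_pos":[0.05,-0.006,0],"spin":0},{"delta_pos":[0,0,0],"spin":0}]'
python3 -m handwheel '[{"delta_pos":[0.1,-0.013,0],"spin":0},{"delta_pos":[0.05,-0.006,0],"spin":0},{"delta_pos":[0,0,0],"spin":0}]'
```

```text
clock: 2.6
tool_pos: [0.491, -0.0912, 0.043]
tool_rot: [0.068, 0.998, 0.0, 0.001]
contact_force: [-0.3, 0.1, 0.0]
grip_width: -0.001
finger_force: 0.0
clock: 2.9
tool_pos: [0.494, -0.0919, 0.0433]
tool_rot: [0.068, 0.998, -0.0, -0.001]
contact_force: [-2.7, 0.2, 0.7]
grip_width: -0.004
finger_force: 1.0
clock: 3.2
tool_pos: [0.4977, -0.0924, 0.043]
tool_rot: [0.068, 0.998, -0.0, -0.003]
contact_force: [-11.0, 1.6, 7.0]
grip_width: 0.001
finger_force: 5.0
```

```bash
python3 -m handwheel '[{"delta_pos":[0.1,-0.013,0],"spin":0},{"delta_pos":[0,0,0],"spin":0},{"delta_pos":[0,0,0],"spin":0}]'
python3 -m handwheel '[{"delta_pos":[0.1,-0.013,0],"spin":0},{"delta_pos":[0,0,0],"spin":0},{"delta_pos":[0,0,0],"spin":0}]'
```

```text
clock: 3.5
tool_pos: [0.5016, -0.0929, 0.0429]
tool_rot: [0.068, 0.998, 0.0, -0.003]
contact_force: [-10.0, 1.1, 6.0]
grip_width: -0.002
finger_force: 4.7
clock: 3.8
tool_pos: [0.5016, -0.093, 0.0424]
tool_rot: [0.068, 0.998, 0.0, -0.007]
contact_force: [-20.3, 3.7, 14.2]
grip_width: -0.0
finger_force: 10.4
```

```bash
python3 -m handwheel '[{"delta_pos":[-0.2,0.025,0],"spin":0},{"delta_pos":[-0.2,0.025,0],"spin":0},{"delta_pos":[-0.2,0.025,0],"spin":0},{"delta_pos":[-0.4,0.05,0],"spin":0},{"delta_pos":[-0.4,0.05,0],"spin":0},{"delta_pos":[0.1,0.77,0],"spin":0},{"delta_pos":[0.1,0.77,0],"spin":0},{"delta_pos":[0,0,0],"spin":0}]'
python3 -m handwheel '[{"delta_pos":[0.4,-0.05,0],"spin":0},{"delta_pos":[0.4,-0.05,0],"spin":0},{"delta_pos":[0.2,-0.025,0],"spin":0},{"delta_pos":[0.1,-0.013,0],"spin":0},{"delta_pos":[0.1,-0.013,0],"spin":0},{"delta_pos":[0,0,0],"spin":0}]'
python3 -m handwheel '[{"delta_pos":[0.1,-0.013,0],"spin":0},{"delta_pos":[0,0,0],"spin":0},{"delta_pos":[0,0,0],"spin":0}]'
python3 -m handwheel '[{"delta_pos":[0.1,-0.013,0],"spin":0},{"delta_pos":[0,0,0],"spin":0},{"delta_pos":[0,0,0],"spin":0}]'
```

```text
clock: 4.6
tool_pos: [0.4627, -0.021, 0.044]
tool_rot: [0.065, 0.998, 0.001, 0.002]
contact_force: [-0.3, 0.3, 0.4]
grip_width: -0.001
finger_force: 0.0
clock: 5.2
tool_pos: [0.5065, -0.0313, 0.0428]
tool_rot: [0.068, 0.998, -0.0, -0.002]
contact_force: [-5.1, 1.8, 1.7]
grip_width: 0.002
finger_force: 2.9
clock: 5.5
tool_pos: [0.5097, -0.0317, 0.0427]
tool_rot: [0.068, 0.998, -0.0, -0.003]
contact_force: [-8.5, 1.6, 4.8]
grip_width: 0.002
finger_force: 4.3
clock: 5.8
tool_pos: [0.5098, -0.0318, 0.0422]
tool_rot: [0.068, 0.998, -0.0, -0.007]
contact_force: [-20.4, 3.5, 13.9]
grip_width: -0.001
finger_force: 10.0
```

```bash
python3 -m handwheel '[{"delta_pos":[-0.2,0.025,0],"spin":0},{"delta_pos":[-0.2,0.025,0],"spin":0},{"delta_pos":[-0.2,0.025,0],"spin":0},{"delta_pos":[-0.4,0.05,0],"spin":0},{"delta_pos":[-0.3,-0.25,0.8],"spin":0},{"delta_pos":[0,-0.25,0.8],"spin":0},{"delta_pos":[0,-0.25,0.8],"spin":0},{"delta_pos":[0,0,0],"spin":0}]' 1 40
python3 - <<'E'
from h import *
import json
i=bot.camera_info("wrist");f=bot.grab_frame("wrist")[:,:,::-1]
json.dump({k:np.array(v).tolist() for k,v in i.items()},open("w2.json","w"))
cv2.imwrite("pics/w2.png",cv2.resize(f,(800,600),interpolation=cv2.INTER_CUBIC)); print(bot.get_obs()["tool_pos"])
p=np.load("dock.npy")
for y in(-.062,0,.062): print(proj("",W(p,(-.101,y,.028)),i)/.64)
E
```

```text
clock: 6.6
tool_pos: [0.4679, -0.0589, 0.1435]
tool_rot: [0.069, 0.998, -0.0, 0.005]
contact_force: [0.2, 0.2, -1.2]
grip_width: 0.997
finger_force: 0.0
[ 0.46689363 -0.05817011  0.14162312]
[349.3758393  320.07276796]
[447.35747209 319.06919076]
[545.44312977 318.06454808]
```

View pics/w2.png

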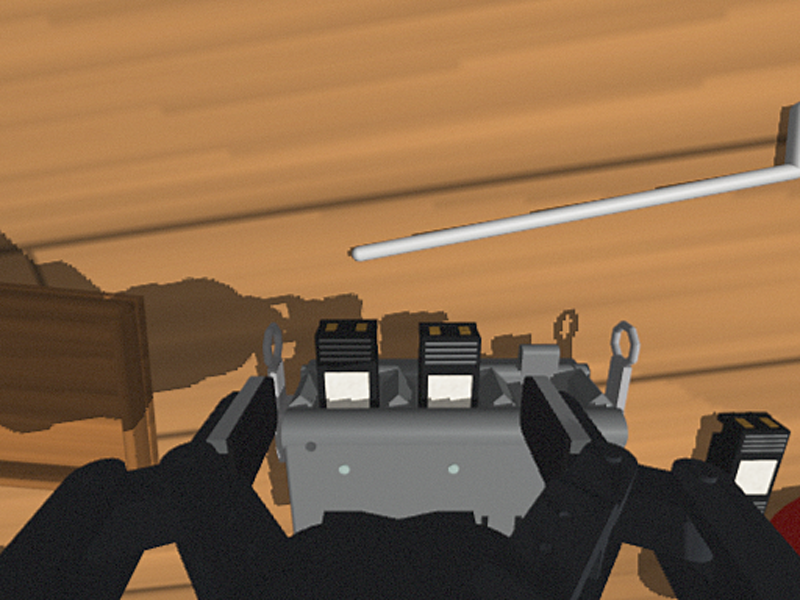

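Both packs have sprung out, with ends at (347,321) and (449,323), matching the prediction. I'll grip the bay 1 pack with a partial opening so the fingers clear its neighbours.

```bash
python3 -m handwheel '[{"delta_pos":[0.36,-0.43,0],"spin":0},{"delta_pos":[0.36,-0.43,0],"spin":0},{"delta_pos":[0,0,0],"spin":0},{"delta_pos":[0,0,-0.8],"spin":0},{"delta_pos":[0,0,-0.8],"spin":0},{"delta_pos":[0,0,-0.8],"spin":0},{"delta_pos":[0,0,-0.4],"spin":0},{"delta_pos":[0,0,0],"spin":0}]' 0.55 50
python3 -m handwheel '[{"delta_pos":[0,0,0],"spin":0},{"delta_pos":[0,0,0],"spin":0},{"delta_pos":[0,0,0],"spin":0},{"delta_pos":[0,0,0],"spin":0},{"delta_pos":[0,0,0],"spin":0}]' 0 50
```

```text
clock: 7.45
tool_pos: [0.4913, -0.0905, 0.0245]
tool_rot: [0.067, 0.998, 0.0, -0.003]
contact_force: [-0.3, -0.7, 0.5]
grip_width: 0.556
finger_force: 0.0
clock: 7.95
tool_pos: [0.4939, -0.0915, 0.0277]
tool_rot: [0.068, 0.998, 0.0, 0.0]
contact_force: [-2.4, 2.3, -1.6]
grip_width: 0.417
finger_force: 49.3
```

```bash
python3 -m handwheel '[{"delta_pos":[0,0,0],"spin":0},{"delta_pos":[0,0,0],"spin":0},{"delta_pos":[0,0,0.27],"spin":0},{"delta_pos":[0,0,0],"spin":0}]' 0.52 50
python3 -m handwheel '[{"delta_pos":[0,0,0],"spin":0},{"delta_pos":[0,0,0],"spin":0},{"delta_pos":[0,0,0],"spin":0},{"delta_pos":[0,0,0],"spin":0}]' 0 50
python3 -m handwheel '[{"delta_pos":[-0.4,0.05,0],"spin":0},{"delta_pos":[-0.5,0.063,0],"spin":0},{"delta_pos":[-0.5,0.063,0],"spin":0},{"delta_pos":[-0.5,0.063,0],"spin":0},{"delta_pos":[0,0,0.8],"spin":0},{"delta_pos":[0,0,0.8],"spin":0},{"delta_pos":[0,-0.4,0],"spin":0},{"delta_pos":[0,0,0],"spin":0}]'
```

```text
clock: 8.35
tool_pos: [0.4951, -0.0919, 0.0397]
tool_rot: [0.068, 0.998, -0.0, 0.001]
contact_force: [-0.4, -1.0, 0.4]
grip_width: 0.516
finger_force: 0.0
clock: 8.75
tool_pos: [0.4947, -0.0919, 0.0393]
tool_rot: [0.068, 0.998, -0.0, 0.001]
contact_force: [-1.6, 0.4, 11.6]
grip_width: 0.411
finger_force: 48.4
clock: 9.55
tool_pos: [0.4182, -0.0997, 0.103]
tool_rot: [0.069, 0.998, -0.0, 0.001]
contact_force: [0.6, 0.7, -1.5]
grip_width: 0.41
finger_force: 50.7
```

```bash
python3 -m handwheel '[{"delta_pos":[0.15,-0.96,0],"spin":0},{"delta_pos":[0.15,-0.96,0],"spin":0},{"delta_pos":[0.15,-0.96,0],"spin":0},{"delta_pos":[0.15,-0.96,0],"spin":0},{"delta_pos":[0.15,-0.96,0],"spin":0},{"delta_pos":[0.15,-0.96,0],"spin":0},{"delta_pos":[0.1,-0.96,0],"spin":0},{"delta_pos":[0,0,0],"spin":0}]'
python3 -m handwheel '[{"delta_pos":[0,0,-0.7],"spin":0},{"delta_pos":[0,0,-0.7],"spin":0},{"delta_pos":[0,0,-0.4],"spin":0},{"delta_pos":[0,0,0],"spin":0},{"delta_pos":[0,0,0],"spin":0}]'
python3 - <<'E'
from h import *
f=bot.grab_frame("side")[:,:,::-1]
cv2.imwrite("pics/s2.png",cv2.resize(f,(800,600),interpolation=cv2.INTER_CUBIC))
E
```

```text
clock: 10.35
tool_pos: [0.4565, -0.3723, 0.1009]
tool_rot: [0.071, 0.997, -0.001, -0.0]
contact_force: [0.1, -0.2, -1.9]
grip_width: 0.408
finger_force: 50.8
clock: 10.85
tool_pos: [0.4577, -0.366, 0.0296]
tool_rot: [0.068, 0.998, 0.001, -0.001]
contact_force: [0.3, 0.4, -1.2]
grip_width: 0.408
finger_force: 50.7
```

View pics/s2.png

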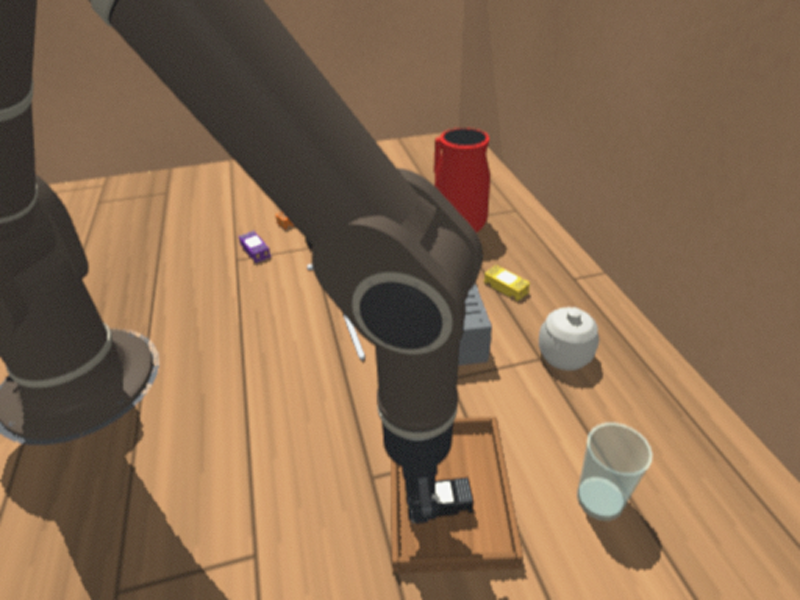

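The pack is over the tray floor at (440,495), well inside the walls. I'll lower it and release.

```bash
python3 -m handwheel '[{"delta_pos":[0,0,-0.2],"spin":0},{"delta_pos":[0,0,-0.05],"spin":0},{"delta_pos":[0,0,0],"spin":0}]'
python3 -m handwheel '[{"delta_pos":[0,0,0],"spin":0},{"delta_pos":[0,0,0],"spin":0},{"delta_pos":[0,0,0.3],"spin":0},{"delta_pos":[0,0,0.8],"spin":0},{"delta_pos":[0,0,0.9],"spin":0},{"delta_pos":[0,0.5,0],"spin":0},{"delta_pos":[0,1,0],"spin":0},{"delta_pos":[0,1,0],"spin":0}]' 0.55 50
python3 -m handwheel '[{"delta_pos":[0,1,0],"spin":0},{"delta_pos":[0,1,0],"spin":0},{"delta_pos":[0,1,0],"spin":0},{"delta_pos":[0,1,0],"spin":0},{"delta_pos":[0.4,0.9,0],"spin":0},{"delta_pos":[0.3,0.9,0],"spin":0},{"delta_pos":[0.35,0,0],"spin":0},{"delta_pos":[0,0,0],"spin":0}]' 0.55 50
```

```text
clock: 11.2
tool_pos: [0.4577, -0.3668, 0.02]
tool_rot: [0.068, 0.998, 0.0, -0.0]
contact_force: [-0.5, -0.6, -2.1]
grip_width: 0.409
finger_force: 50.7
clock: 12.0
tool_pos: [0.458, -0.2666, 0.1016]
tool_rot: [0.069, 0.998, -0.0, 0.001]
contact_force: [0.4, 1.0, 0.4]
grip_width: 0.552
finger_force: 0.0
clock: 12.8
tool_pos: [0.5018, -0.0336, 0.1013]
tool_rot: [0.067, 0.998, 0.0, 0.002]
contact_force: [0.5, 0.3, -0.0]
grip_width: 0.552
finger_force: 0.0
```

```bash
python3 -m handwheel '[{"delta_pos":[0.02,0.08,-0.5],"spin":0},{"delta_pos":[0,0,-0.5],"spin":0},{"delta_pos":[0,0,-0.55],"spin":0},{"delta_pos":[0,0,0],"spin":0},{"delta_pos":[0,0,0],"spin":0}]' 0.55 50
python3 -m handwheel '[{"delta_pos":[0,0,0],"spin":0},{"delta_pos":[0,0,0],"spin":0},{"delta_pos":[0,0,0],"spin":0},{"delta_pos":[0,0,0],"spin":0}]' 0 50
python3 -m handwheel '[{"delta_pos":[-0.4,0.05,0],"spin":0},{"delta_pos":[-0.5,0.063,0],"spin":0},{"delta_pos":[-0.5,0.063,0],"spin":0},{"delta_pos":[-0.5,0.063,0],"spin":0},{"delta_pos":[0,0,0.8],"spin":0},{"delta_pos":[0,0,0.8],"spin":0},{"delta_pos":[0,-0.4,0],"spin":0},{"delta_pos":[0,0,0],"spin":0}]'
```

```text
clock: 13.3
tool_pos: [0.5001, -0.0326, 0.0386]
tool_rot: [0.069, 0.998, -0.0, -0.0]
contact_force: [-0.0, -0.6, 0.4]
grip_width: 0.551
finger_force: 0.0
clock: 13.7
tool_pos: [0.501, -0.0323, 0.0394]
tool_rot: [0.068, 0.998, -0.0, 0.001]
contact_force: [-2.8, -1.2, 7.9]
grip_width: 0.408
finger_force: 50.2
clock: 14.5
tool_pos: [0.4254, -0.0396, 0.1036]
tool_rot: [0.069, 0.998, -0.0, 0.002]
contact_force: [-0.6, 0.1, -2.5]
grip_width: 0.408
finger_force: 50.6
```

```bash
python3 -m handwheel '[{"delta_pos":[0.21,-0.87,0],"spin":0},{"delta_pos":[0.21,-0.87,0],"spin":0},{"delta_pos":[0.21,-0.87,0],"spin":0},{"delta_pos":[0.21,-0.87,0],"spin":0},{"delta_pos":[0.21,-0.87,0],"spin":0},{"delta_pos":[0.21,-0.87,0],"spin":0},{"delta_pos":[0.2,-0.87,0],"spin":0},{"delta_pos":[0,0,0],"spin":0}]'
python3 -m handwheel '[{"delta_pos":[0,0,0],"spin":0},{"delta_pos":[0,0,-0.7],"spin":0},{"delta_pos":[0,0,-0.7],"spin":0},{"delta_pos":[0,0,-0.5],"spin":0},{"delta_pos":[0,0,-0.15],"spin":0},{"delta_pos":[0,0,0],"spin":0},{"delta_pos":[0,0,0],"spin":0}]'
```

```text
clock: 15.3
tool_pos: [0.4829, -0.2867, 0.1016]
tool_rot: [0.071, 0.997, -0.001, 0.0]
contact_force: [-1.4, -0.9, -0.9]
grip_width: 0.407
finger_force: 50.7
clock: 16.0
tool_pos: [0.4831, -0.2796, 0.0262]
tool_rot: [0.067, 0.998, 0.0, 0.0]
contact_force: [-20.4, 8.4, 69.3]
grip_width: 0.406
finger_force: 85.2
```

```bash
python3 -m handwheel '[{"delta_pos":[0,0,0.5],"spin":0},{"delta_pos":[0,0,0.5],"spin":0},{"delta_pos":[0,0,0],"spin":0}]'
python3 - <<'E'
from h import *
f=bot.grab_frame("side")[:,:,::-1]
g=bot.grab_frame("wrist")[:,:,::-1]
cv2.imwrite("pics/s3.png",np.hstack([cv2.resize(f[220:384,220:370],(500,547)),cv2.resize(g,(300,547))])[:, :800]) 
cv2.imwrite("pics/s3.png",np.vstack([np.hstack([cv2.resize(f[240:384,220:360],(400,411)),cv2.resize(g[:,:],(400,411))])]))
E
```

```text
clock: 16.3
tool_pos: [0.4846, -0.2805, 0.0625]
tool_rot: [0.067, 0.998, -0.0, 0.002]
contact_force: [-0.1, -0.8, -1.3]
grip_width: 0.411
finger_force: 50.8
```

View pics/s3.png

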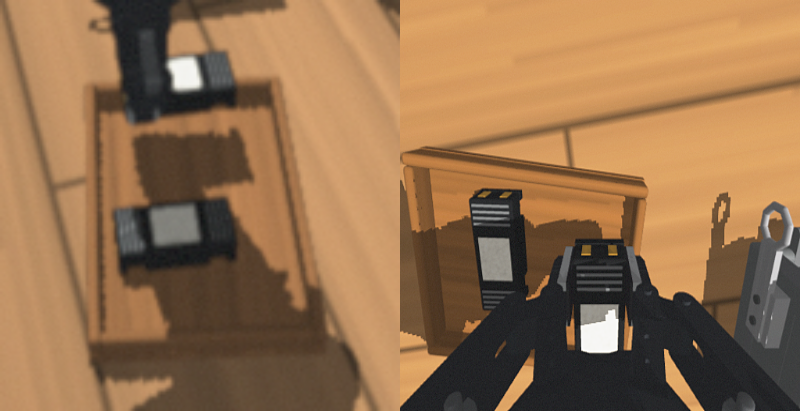

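The left finger or the pack landed on the tray's left wall, because my wrist reading of that wall was about 2 cm off. The first pack is flat in the tray. I'll shift 20 mm to -y and lower in steps.

```bash
python3 -m handwheel '[{"delta_pos":[-0.06,-0.5,0],"spin":0},{"delta_pos":[0,0,0],"spin":0},{"delta_pos":[0,0,-0.4],"spin":0},{"delta_pos":[0,0,-0.3],"spin":0},{"delta_pos":[0,0,0],"spin":0},{"delta_pos":[0,0,0],"spin":0}]'
python3 -m handwheel '[{"delta_pos":[0,0,-0.15],"spin":0},{"delta_pos":[0,0,0],"spin":0}]'
python3 -m handwheel '[{"delta_pos":[0,0,-0.15],"spin":0},{"delta_pos":[0,0,0],"spin":0}]'
```

```text
clock: 17.0
tool_pos: [0.4802, -0.3009, 0.0313]
tool_rot: [0.068, 0.998, 0.001, -0.001]
contact_force: [1.0, 1.2, -1.2]
grip_width: 0.405
finger_force: 50.7
clock: 17.2
tool_pos: [0.4805, -0.3015, 0.0257]
tool_rot: [0.068, 0.998, 0.0, -0.0]
contact_force: [-0.9, 0.6, -1.9]
grip_width: 0.409
finger_force: 50.7
clock: 17.4
tool_pos: [0.4807, -0.3018, 0.0198]
tool_rot: [0.068, 0.998, -0.0, 0.0]
contact_force: [-0.3, -0.4, -1.8]
grip_width: 0.41
finger_force: 50.8
```

```bash
python3 -m handwheel '[{"delta_pos":[0,0,0],"spin":0},{"delta_pos":[0,0,0],"spin":0},{"delta_pos":[0,0,0.4],"spin":0},{"delta_pos":[0,0,0.9],"spin":0},{"delta_pos":[0,0,0.9],"spin":0},{"delta_pos":[0,0.3,0.9],"spin":0},{"delta_pos":[0,0.8,0.9],"spin":0},{"delta_pos":[0,1,0.9],"spin":0}]' 0.55 50
python3 -m handwheel '[{"delta_pos":[0,1,0],"spin":0},{"delta_pos":[0,1,0],"spin":0},{"delta_pos":[0,1,0],"spin":0},{"delta_pos":[0,1,0],"spin":0},{"delta_pos":[0,1,0],"spin":0},{"delta_pos":[0,1,0],"spin":0},{"delta_pos":[0,1,0],"spin":0},{"delta_pos":[0,1,0],"spin":0}]' 0.55 50
python3 -m handwheel '[{"delta_pos":[0.3,1,0],"spin":0},{"delta_pos":[0.3,1,0],"spin":0},{"delta_pos":[0.3,1,0],"spin":0},{"delta_pos":[0,0,0],"spin":0},{"delta_pos":[0,0,0],"spin":0}]' 0.65 50
python3 - <<'E'
from h import *
import json
i=bot.camera_info("wrist");f=bot.grab_frame("wrist")[:,:,::-1]
s=bot.grab_frame("side")[:,:,::-1]
cv2.imwrite("pics/s4raw.png",s)
json.dump({k:np.array(v).tolist() for k,v in i.items()},open("w3.json","w"))
g=cv2.resize(f,(800,600),interpolation=cv2.INTER_CUBIC)
cv2.imwrite("pics/w3.png",g)
E
```

```text
clock: 18.2
tool_pos: [0.4804, -0.2208, 0.2155]
tool_rot: [0.069, 0.998, -0.0, 0.001]
contact_force: [1.3, 0.6, 0.4]
grip_width: 0.552
finger_force: 0.0
clock: 19.0
tool_pos: [0.4804, 0.101, 0.214]
tool_rot: [0.068, 0.998, 0.0, 0.0]
contact_force: [0.6, -0.6, 0.4]
grip_width: 0.553
finger_force: 0.0
clock: 19.5
tool_pos: [0.5163, 0.2201, 0.2133]
tool_rot: [0.067, 0.998, -0.0, -0.0]
contact_force: [0.8, -0.6, -0.4]
grip_width: 0.651
finger_force: 0.0
```

View pics/w3.png

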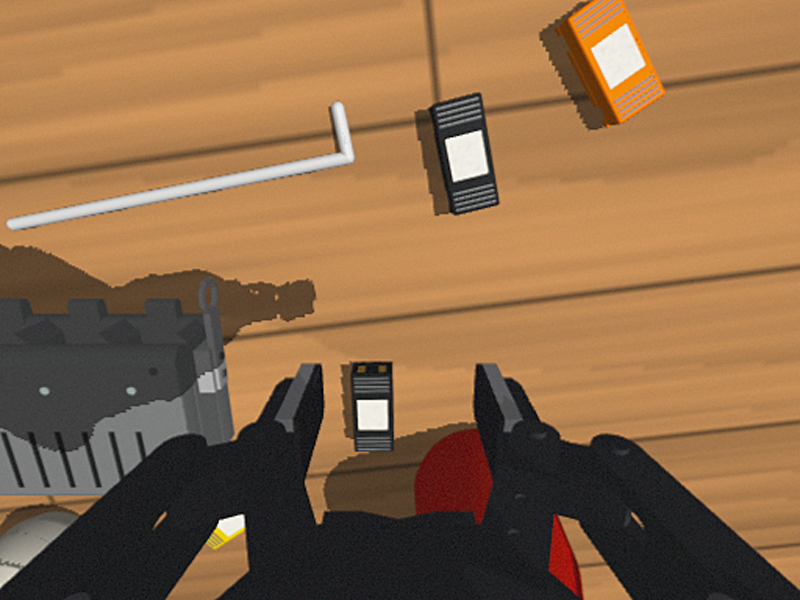

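Pack A is at (466,155), pack B at (373,415), the rod heel at (347,156) and the rod tip at (12,223). The jug is close to the right of B, and orange is off at (615,60).

```bash
python3 - <<'E'
from h import *
import json
info=json.load(open("w3.json"));f=lambda u,z:ray("",np.array(u)*.64,z,info)[:2]
for n,c,a,b in (("A",(466,155),(457,101),(477,207)),("B",(373,413),(374,375),(373,449))):
    A,B=f(a,.024),f(b,.024);d=B-A;print(n,"label",f(c,.024).round(4),"mid",((A+B)/2).round(4),"len",np.hypot(*d).round(4),"yaw",np.arctan2(d[1],d[0]).round(3))
print("heel",f((347,156),.005),"tip",f((12,223),.005),"jug base pts",f((415,480),.1),f((440,440),.2))
o=bot.get_obs();q=o["tool_rot"];print(o["tool_pos"].round(4),"tool yaw",-2*np.arctan2(q[0],q[1]))
E
```

```text
A label [0.4424 0.2814] mid [0.4432 0.2823] len 0.0752 yaw 0.112
B label [0.6471 0.182 ] mid [0.6473 0.1824] len 0.0754 yaw -0.162
heel [0.43126507 0.19359192] tip [ 0.44610967 -0.08237434] jug base pts [0.65697141 0.21521765] [0.55016239 0.23461963]
[0.5165 0.2181 0.2135] tool yaw -0.136938106418106
```

```bash
python3 -m handwheel '[{"delta_pos":[-0.84,0.5,0],"spin":0.83},{"delta_pos":[-0.84,0.5,0],"spin":0.83},{"delta_pos":[-0.83,0.52,-0.5],"spin":0.83},{"delta_pos":[0,0,-0.9],"spin":0},{"delta_pos":[0,0,-0.9],"spin":0},{"delta_pos":[0,0,-0.9],"spin":0},{"delta_pos":[0,0,-0.8],"spin":0},{"delta_pos":[0,0,0],"spin":0}]' 0.65 50
python3 -m handwheel '[{"delta_pos":[0,0,-0.5],"spin":0},{"delta_pos":[0,0,-0.4],"spin":0},{"delta_pos":[0,0,0],"spin":0},{"delta_pos":[0,0,0],"spin":0}]'
```

```text
clock: 20.4
tool_pos: [0.4144, 0.277, 0.0505]
tool_rot: [-0.056, 0.998, -0.002, -0.003]
contact_force: [0.5, 0.4, 0.3]
grip_width: 0.648
finger_force: 0.0
clock: 20.8
tool_pos: [0.417, 0.28, 0.019]
tool_rot: [-0.056, 0.998, 0.0, 0.001]
contact_force: [-0.5, -0.8, -0.0]
grip_width: 0.648
finger_force: 0.0
```

```bash
python3 -m handwheel '[{"delta_pos":[0,0,-0.17],"spin":0},{"delta_pos":[0,0,0],"spin":0},{"delta_pos":[0,0,0],"spin":0}]'
python3 -m handwheel '[{"delta_pos":[0,0,0],"spin":0},{"delta_pos":[0,0,0],"spin":0},{"delta_pos":[0,0,0],"spin":0},{"delta_pos":[0,0,0],"spin":0},{"delta_pos":[0,0,0],"spin":0}]' 0 50
python3 -m handwheel '[{"delta_pos":[0,0,0.5],"spin":0},{"delta_pos":[0,0,0.8],"spin":0},{"delta_pos":[0,0,0.7],"spin":-0.45},{"delta_pos":[0.05,-0.5,0],"spin":-1},{"delta_pos":[0.05,-0.9,0],"spin":-1},{"delta_pos":[0.05,-0.9,0],"spin":0},{"delta_pos":[0.05,-0.9,0],"spin":0},{"delta_pos":[0.05,-0.9,0],"spin":0}]'
```

```text
clock: 21.1
tool_pos: [0.4164, 0.2803, 0.0112]
tool_rot: [-0.057, 0.998, 0.0, 0.0]
contact_force: [0.4, 0.1, -0.3]
grip_width: 0.649
finger_force: 0.0
clock: 21.6
tool_pos: [0.4163, 0.2801, 0.0113]
tool_rot: [-0.056, 0.998, -0.0, 0.0]
contact_force: [-0.8, -1.7, 6.5]
grip_width: 0.413
finger_force: 48.6
clock: 22.4
tool_pos: [0.4259, 0.1149, 0.0908]
tool_rot: [0.066, 0.998, -0.0, 0.0]
contact_force: [0.7, -0.1, -1.9]
grip_width: 0.405
finger_force: 49.9
```

```bash
python3 -m handwheel '[{"delta_pos":[0.13,-0.96,0],"spin":0},{"delta_pos":[0.13,-0.96,-0.2],"spin":0},{"delta_pos":[0,0,-0.6],"spin":0},{"delta_pos":[0,0,-0.43],"spin":0},{"delta_pos":[0,0,0],"spin":0},{"delta_pos":[0,0,0],"spin":0}]'
python3 - <<'E'
from h import *
import json
i=bot.camera_info("wrist");f=bot.grab_frame("wrist")[:,:,::-1]
json.dump({k:np.array(v).tolist() for k,v in i.items()},open("w4.json","w"))
cv2.imwrite("pics/w4.png",cv2.resize(f[100:340,70:440],(740,480),interpolation=cv2.INTER_CUBIC))
E
```

```text
clock: 23.0
tool_pos: [0.4363, 0.0397, 0.0417]
tool_rot: [0.066, 0.998, 0.0, -0.0]
contact_force: [0.2, 0.4, -1.5]
grip_width: 0.413
finger_force: 49.9
```

View pics/w4.png

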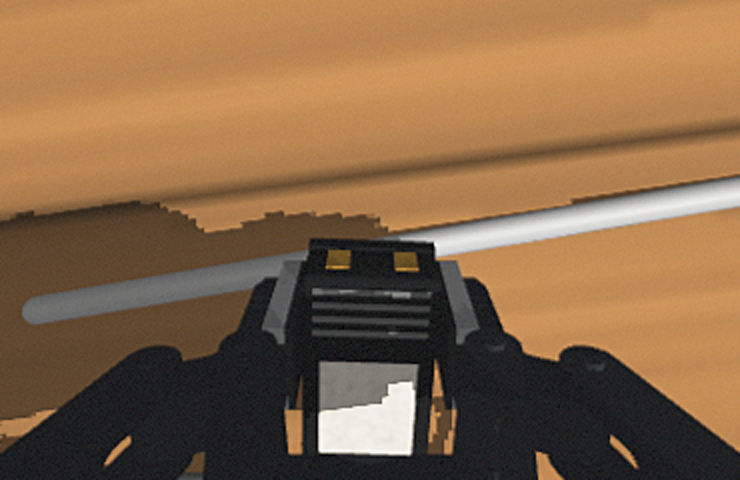

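The pack is held square with its outer end at (372,245). I'll insert it while watching the forces.

```bash
python3 -m handwheel '[{"delta_pos":[0.25,-0.03,-0.02],"spin":0},{"delta_pos":[0.25,-0.03,0],"spin":0},{"delta_pos":[0.25,-0.03,0],"spin":0},{"delta_pos":[0.2,-0.025,0],"spin":0},{"delta_pos":[0,0,0],"spin":0}]'
python3 -m handwheel '[{"delta_pos":[0.2,-0.025,0],"spin":0},{"delta_pos":[0.2,-0.025,0],"spin":0},{"delta_pos":[0,0,0],"spin":0}]'
python3 -m handwheel '[{"delta_pos":[0.2,-0.025,0],"spin":0},{"delta_pos":[0.15,-0.02,0],"spin":0},{"delta_pos":[0,0,0],"spin":0}]'
```

```text
clock: 23.55
tool_pos: [0.4763, 0.0347, 0.0409]
tool_rot: [0.066, 0.998, 0.0, 0.001]
contact_force: [0.2, -0.4, -1.2]
grip_width: 0.41
finger_force: 50.0
clock: 23.85
tool_pos: [0.492, 0.0327, 0.0408]
tool_rot: [0.066, 0.998, 0.0, 0.001]
contact_force: [-0.4, -0.4, -2.1]
grip_width: 0.412
finger_force: 50.0
clock: 24.15
tool_pos: [0.5057, 0.0309, 0.0408]
tool_rot: [0.066, 0.998, 0.0, 0.0]
contact_force: [0.9, 1.0, -1.1]
grip_width: 0.411
finger_force: 50.0
```

```bash
python3 -m handwheel '[{"delta_pos":[0.12,-0.015,0],"spin":0},{"delta_pos":[0,0,0],"spin":0}]'
python3 -m handwheel '[{"delta_pos":[0,0,0],"spin":0},{"delta_pos":[0,0,0],"spin":0},{"delta_pos":[0,0,0.6],"spin":0},{"delta_pos":[0,0,0.4],"spin":0},{"delta_pos":[-0.65,0.08,0],"spin":0},{"delta_pos":[-0.65,0.08,0],"spin":0}]' 0.55 50
python3 -m handwheel '[{"delta_pos":[0,0,0],"spin":0},{"delta_pos":[0,0,0],"spin":0},{"delta_pos":[0,0,-0.5],"spin":0},{"delta_pos":[0,0,-0.44],"spin":0},{"delta_pos":[0,0,0],"spin":0}]' 0 50
python3 -m handwheel '[{"delta_pos":[0.4,-0.05,0],"spin":0},{"delta_pos":[0.3,-0.04,0],"spin":0},{"delta_pos":[0.2,-0.025,0],"spin":0},{"delta_pos":[0.2,-0.025,0],"spin":0},{"delta_pos":[0.1,-0.013,0],"spin":0},{"delta_pos":[0.1,-0.013,0],"spin":0},{"delta_pos":[0,0,0],"spin":0}]'
```

```text
clock: 24.35
tool_pos: [0.5099, 0.0304, 0.0408]
tool_rot: [0.066, 0.998, 0.0, 0.0]
contact_force: [0.0, -0.5, -0.8]
grip_width: 0.417
finger_force: 50.0
clock: 24.95
tool_pos: [0.4574, 0.0369, 0.0813]
tool_rot: [0.066, 0.998, 0.0, 0.001]
contact_force: [-0.5, 0.3, 0.3]
grip_width: 0.55
finger_force: 0.0
clock: 25.45
tool_pos: [0.4571, 0.0367, 0.0416]
tool_rot: [0.066, 0.998, -0.0, -0.001]
contact_force: [-0.9, 0.2, -0.3]
grip_width: 0.002
finger_force: 0.0
clock: 26.15
tool_pos: [0.5082, 0.0298, 0.0432]
tool_rot: [0.066, 0.998, -0.0, -0.002]
contact_force: [-6.3, -1.2, 3.4]
grip_width: 0.001
finger_force: 2.8
```

```bash
python3 -m handwheel '[{"delta_pos":[0.15,-0.018,0],"spin":0},{"delta_pos":[0.1,-0.013,0],"spin":0},{"delta_pos":[0,0,0],"spin":0},{"delta_pos":[0,0,0],"spin":0}]'
python3 -m handwheel '[{"delta_pos":[0.1,-0.013,0],"spin":0},{"delta_pos":[0,0,0],"spin":0},{"delta_pos":[0,0,0],"spin":0}]'
```

```text
clock: 26.55
tool_pos: [0.5172, 0.0286, 0.043]
tool_rot: [0.066, 0.998, -0.001, -0.002]
contact_force: [-8.8, -1.0, 4.6]
grip_width: 0.002
finger_force: 4.0
clock: 26.85
tool_pos: [0.5173, 0.0283, 0.0425]
tool_rot: [0.066, 0.998, -0.001, -0.006]
contact_force: [-19.0, 1.9, 13.2]
grip_width: -0.001
finger_force: 9.7
```

```bash
python3 -m handwheel '[{"delta_pos":[-0.15,0.02,0],"spin":0},{"delta_pos":[-0.15,0.02,0],"spin":0},{"delta_pos":[-0.2,0.025,0],"spin":0},{"delta_pos":[-0.5,0.06,0],"spin":0},{"delta_pos":[-0.5,0.06,0.5],"spin":0},{"delta_pos":[0,0.9,0.9],"spin":0},{"delta_pos":[0,0.9,0.9],"spin":0},{"delta_pos":[0,0.9,0.9],"spin":0}]'
python3 - <<'E'
from h import *
from scipy.optimize import least_squares
P={}
for n in ("side","scene"):
    f=bot.grab_frame(n);h=cv2.cvtColor(f,cv2.COLOR_RGB2HSV)
    m=(((h[...,0]<6)|(h[...,0]>174))&(h[...,1]>170)&(h[...,2]>60)).astype(np.uint8)
    k,l,st,c=cv2.connectedComponentsWithStats(m);j=1+st[1:,4].argmax();print(n,st[j],c[j]);P[n]=c[j]
    cv2.imwrite(f"pics/{n}5.png",cv2.resize(f[:,:,::-1],(800,600)))
I={n:bot.camera_info(n) for n in P}
r=least_squares(lambda q:np.concatenate([proj(n,q,I[n])-P[n] for n in P]),[.68,.28,.1]);print("jug",r.x,r.fun)
i=bot.camera_info("wrist");f=bot.grab_frame("wrist")[:,:,::-1];np.save("w5.npy",0)
import json;json.dump({k:np.array(v).tolist() for k,v in i.items()},open("w5.json","w"))
cv2.imwrite("pics/w5.png",cv2.resize(f,(800,600)))
print(bot.get_obs()["tool_pos"])
E
```

```text
clock: 27.65
tool_pos: [0.4637, 0.1432, 0.1713]
tool_rot: [0.066, 0.998, 0.0, 0.001]
contact_force: [1.6, 0.6, 0.1]
grip_width: -0.0
finger_force: 0.0
side [ 278   85   35   65 1847] [294.81700054 118.92474283]
scene [ 341  134   50   75 2448] [364.75898693 174.52614379]
jug [0.74212544 0.26681823 0.08827769] [ 0.19362527  0.88565858  0.2598827  -0.74769975]
[0.46513712 0.14522271 0.1721409 ]
```

View pics/w5.png

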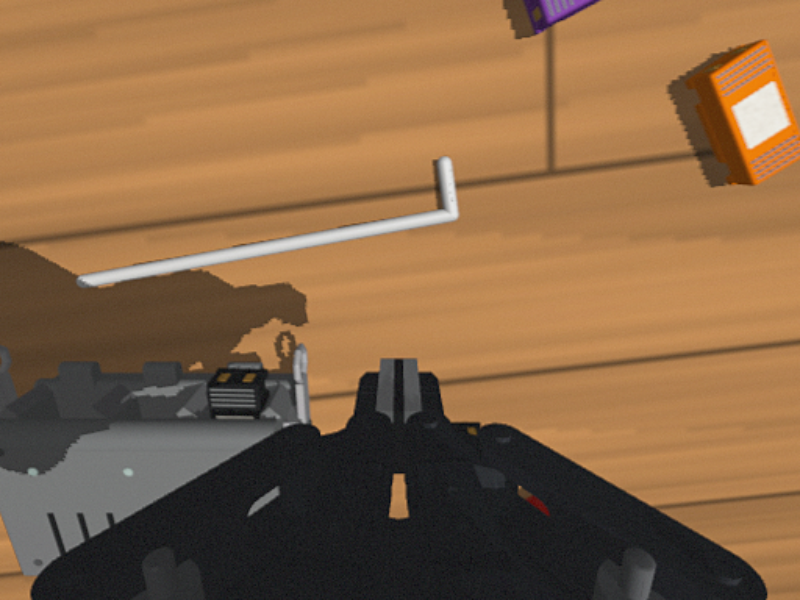

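Bay 3's pack is caught, with its short end at (240,375). The jug is at about (.742,.267), clear of my grasp on B. Now to fetch B.

```bash
python3 -m handwheel '[{"delta_pos":[0.8,0.2,0],"spin":-0.3},{"delta_pos":[0.8,0.2,0],"spin":0},{"delta_pos":[0.8,0.2,0],"spin":0},{"delta_pos":[0.8,0.2,0],"spin":0},{"delta_pos":[0.69,0.23,0],"spin":0},{"delta_pos":[0,0,-0.8],"spin":0},{"delta_pos":[0,0,-0.8],"spin":0},{"delta_pos":[0,0,0],"spin":0}]' 0.62 50
python3 - <<'E'
from h import *
import json
i=bot.camera_info("wrist");f=bot.grab_frame("wrist")[:,:,::-1]
json.dump({k:np.array(v).tolist() for k,v in i.items()},open("w6.json","w"))
o=bot.get_obs();print(o["tool_pos"],o["tool_rot"])
cv2.imwrite("pics/w6.png",cv2.resize(f[150:384,100:412],(800,600)))
E
```

```text
clock: 28.6
tool_pos: [0.616, 0.1804, 0.0995]
tool_rot: [0.081, 0.997, -0.002, -0.004]
contact_force: [-0.6, -0.8, -0.4]
grip_width: 0.621
finger_force: 0.0
[0.61735216 0.18117236 0.10233958] [ 0.08126053  0.99668864 -0.00138253 -0.0025612 ]
```

View pics/w6.png

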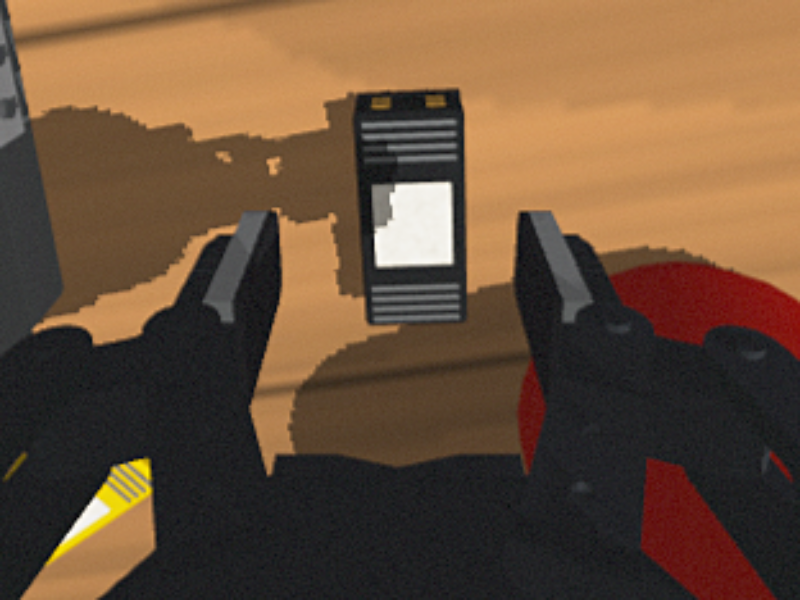

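```bash
python3 - <<'E'
from h import *
import json
info=json.load(open("w6.json"));f=lambda u:ray("",np.array(u)*(.39)+[100,150],.024,info)[:2]
A,B=f((411,110)),f((417,323));d=B-A;c=f((413,225));y=np.arctan2(d[1],d[0]);print(c,(A+B)/2,np.hypot(*d),y)
t=c-.027*np.array([np.cos(y),np.sin(y)]);o=bot.get_obs();print(o["tool_pos"],t,(t-o["tool_pos"][:2])/.04)
E
```

```text
[0.64912877 0.18170071] [0.64806323 0.18225957] 0.07936252738863067 -0.1287684766636706
[0.61735216 0.18117236 0.10233958] [0.62235231 0.18516786] [0.12500378 0.09988757]
```

```bash
python3 -m handwheel '[{"delta_pos":[0.03,-0.03,-0.6],"spin":0.25},{"delta_pos":[0,0,-0.6],"spin":0},{"delta_pos":[0,0,-0.6],"spin":0},{"delta_pos":[0,0,-0.4],"spin":0},{"delta_pos":[0,0,0],"spin":0},{"delta_pos":[0,0,0],"spin":0}]'
```

```text
clock: 29.25
tool_pos: [0.6209, 0.182, 0.0183]
tool_rot: [0.068, 0.998, 0.0, 0.001]
contact_force: [-0.2, 0.9, 0.6]
grip_width: 0.626
finger_force: 0.0
```

```bash
python3 -m handwheel '[{"delta_pos":[0.02,0.05,-0.17],"spin":0},{"delta_pos":[0,0,0],"spin":0},{"delta_pos":[0,0,0],"spin":0}]'
python3 -m handwheel '[{"delta_pos":[0,0,0],"spin":0},{"delta_pos":[0,0,0],"spin":0},{"delta_pos":[0,0,0],"spin":0},{"delta_pos":[0,0,0],"spin":0},{"delta_pos":[0,0,0],"spin":0}]' 0 50
python3 -m handwheel '[{"delta_pos":[0,0,0.5],"spin":0},{"delta_pos":[0,0,0.9],"spin":0},{"delta_pos":[0,0,0.9],"spin":0},{"delta_pos":[0,0,0.9],"spin":0},{"delta_pos":[-0.7,0,0],"spin":0},{"delta_pos":[-0.7,0,0],"spin":0},{"delta_pos":[-0.7,-0.5,0],"spin":0},{"delta_pos":[0,0,0],"spin":0}]'
```

```text
clock: 29.55
tool_pos: [0.6212, 0.1841, 0.0109]
tool_rot: [0.068, 0.998, 0.0, 0.0]
contact_force: [-0.4, -0.1, -0.6]
grip_width: 0.622
finger_force: 0.0
clock: 30.05
tool_pos: [0.6212, 0.184, 0.011]
tool_rot: [0.068, 0.998, 0.0, 0.0]
contact_force: [-1.4, -1.4, 5.7]
grip_width: 0.411
finger_force: 50.5
clock: 30.85
tool_pos: [0.5332, 0.1612, 0.1377]
tool_rot: [0.069, 0.998, -0.002, -0.002]
contact_force: [0.2, -1.0, -1.6]
grip_width: 0.408
finger_force: 50.4
```

```bash
python3 -m handwheel '[{"delta_pos":[-0.45,-0.77,0],"spin":0},{"delta_pos":[-0.45,-0.77,0],"spin":0},{"delta_pos":[-0.45,-0.77,0],"spin":0},{"delta_pos":[-0.45,-0.77,0],"spin":0},{"delta_pos":[-0.46,-0.78,0],"spin":0},{"delta_pos":[-0.45,-0.78,0],"spin":0},{"delta_pos":[0,0,-0.6],"spin":0},{"delta_pos":[0,0,-0.6],"spin":0}]'
python3 -m handwheel '[{"delta_pos":[0,0,-0.6],"spin":0},{"delta_pos":[0,0,-0.6],"spin":0},{"delta_pos":[0,0,0],"spin":0},{"delta_pos":[0,0,0],"spin":0},{"delta_pos":[0,0,0],"spin":0}]'
```

```text
clock: 31.65
tool_pos: [0.4292, -0.0232, 0.0906]
tool_rot: [0.07, 0.998, -0.0, 0.001]
contact_force: [-0.5, -0.6, -2.2]
grip_width: 0.41
finger_force: 50.5
clock: 32.15
tool_pos: [0.4295, -0.0216, 0.0434]
tool_rot: [0.068, 0.998, 0.0, 0.001]
contact_force: [1.1, 0.7, -0.4]
grip_width: 0.412
finger_force: 50.5
```

```bash
python3 -m handwheel '[{"delta_pos":[0.25,-0.031,-0.07],"spin":0},{"delta_pos":[0.25,-0.031,0],"spin":0},{"delta_pos":[0.25,-0.031,0],"spin":0},{"delta_pos":[0.2,-0.025,0],"spin":0},{"delta_pos":[0,0,0],"spin":0}]'
python3 -m handwheel '[{"delta_pos":[0.2,-0.025,0],"spin":0},{"delta_pos":[0.2,-0.025,0],"spin":0},{"delta_pos":[0,0,0],"spin":0}]'
python3 -m handwheel '[{"delta_pos":[0.2,-0.025,0],"spin":0},{"delta_pos":[0.15,-0.02,0],"spin":0},{"delta_pos":[0.1,-0.013,0],"spin":0},{"delta_pos":[0,0,0],"spin":0}]'
```

```text
clock: 32.65
tool_pos: [0.4683, -0.0265, 0.0397]
tool_rot: [0.069, 0.998, 0.0, 0.001]
contact_force: [-0.6, -0.2, -1.1]
grip_width: 0.411
finger_force: 50.5
clock: 32.95
tool_pos: [0.484, -0.0285, 0.0397]
tool_rot: [0.068, 0.998, 0.0, 0.001]
contact_force: [-0.1, -0.4, -1.2]
grip_width: 0.404
finger_force: 50.5
clock: 33.35
tool_pos: [0.5013, -0.0308, 0.0396]
tool_rot: [0.068, 0.998, 0.0, 0.0]
contact_force: [-0.0, 0.7, -1.5]
grip_width: 0.411
finger_force: 50.5
```

Smooth. Now release, back off, shut the fingers and push to the stop (about x = .5098).

```bash
python3 -m handwheel '[{"delta_pos":[0,0,0],"spin":0},{"delta_pos":[0,0,0],"spin":0},{"delta_pos":[0,0,0.6],"spin":0},{"delta_pos":[0,0,0.4],"spin":0},{"delta_pos":[-0.65,0.08,0],"spin":0},{"delta_pos":[-0.65,0.08,0],"spin":0}]' 0.55 50
python3 -m handwheel '[{"delta_pos":[0,0,0],"spin":0},{"delta_pos":[0,0,0],"spin":0},{"delta_pos":[0,0,-0.5],"spin":0},{"delta_pos":[0,0,-0.42],"spin":0},{"delta_pos":[0,0,0],"spin":0}]' 0 50
python3 -m handwheel '[{"delta_pos":[0.4,-0.05,0],"spin":0},{"delta_pos":[0.3,-0.04,0],"spin":0},{"delta_pos":[0.2,-0.025,0],"spin":0},{"delta_pos":[0.2,-0.025,0],"spin":0},{"delta_pos":[0.15,-0.019,0],"spin":0},{"delta_pos":[0.1,-0.013,0],"spin":0},{"delta_pos":[0.1,-0.013,0],"spin":0},{"delta_pos":[0,0,0],"spin":0}]'
python3 -m handwheel '[{"delta_pos":[0.1,-0.013,0],"spin":0},{"delta_pos":[0,0,0],"spin":0},{"delta_pos":[0,0,0],"spin":0}]'
python3 -m handwheel '[{"delta_pos":[0.1,-0.013,0],"spin":0},{"delta_pos":[0,0,0],"spin":0},{"delta_pos":[0,0,0],"spin":0}]'
```

```text
clock: 33.95
tool_pos: [0.4485, -0.0243, 0.0802]
tool_rot: [0.068, 0.998, 0.0, 0.001]
contact_force: [-0.4, -0.1, -0.7]
grip_width: 0.547
finger_force: 0.0
clock: 34.45
tool_pos: [0.4483, -0.0243, 0.0414]
tool_rot: [0.068, 0.998, 0.0, -0.001]
contact_force: [-0.6, -0.4, -0.2]
grip_width: -0.002
finger_force: 0.0
clock: 35.25
tool_pos: [0.5061, -0.0319, 0.0428]
tool_rot: [0.068, 0.998, -0.0, -0.001]
contact_force: [-3.5, 0.3, 0.8]
grip_width: 0.003
finger_force: 1.7
clock: 35.55
tool_pos: [0.5096, -0.0323, 0.0427]
tool_rot: [0.068, 0.998, -0.0, -0.001]
contact_force: [-5.4, -0.9, 0.9]
grip_width: 0.001
finger_force: 2.6
clock: 35.85
tool_pos: [0.5097, -0.0325, 0.0422]
tool_rot: [0.068, 0.998, -0.001, -0.005]
contact_force: [-17.5, 2.3, 11.9]
grip_width: -0.0
finger_force: 8.5
```

```bash
python3 -m handwheel '[{"delta_pos":[-0.15,0.02,0],"spin":0},{"delta_pos":[-0.15,0.02,0],"spin":0},{"delta_pos":[-0.2,0.025,0],"spin":0},{"delta_pos":[-0.5,0.06,0],"spin":0},{"delta_pos":[-0.5,0.06,0.5],"spin":0},{"delta_pos":[0,0,0.9],"spin":0},{"delta_pos":[0,0.5,0.9],"spin":0},{"delta_pos":[0,0.5,0.9],"spin":0}]' 0.4 50
python3 - <<'E'
from h import *
import json
i=bot.camera_info("wrist");f=bot.grab_frame("wrist")[:,:,::-1]
json.dump({k:np.array(v).tolist() for k,v in i.items()},open("w7.json","w"))
print(bot.get_obs()["tool_pos"])
cv2.imwrite("pics/w7.png",cv2.resize(f,(800,600)))
E
```

```text
clock: 36.65
tool_pos: [0.4549, 0.0148, 0.1727]
tool_rot: [0.069, 0.998, 0.0, 0.001]
contact_force: [1.4, 1.0, -0.9]
grip_width: 0.397
finger_force: 0.0
[0.45788559 0.01911898 0.17817869]
```

View pics/w7.png

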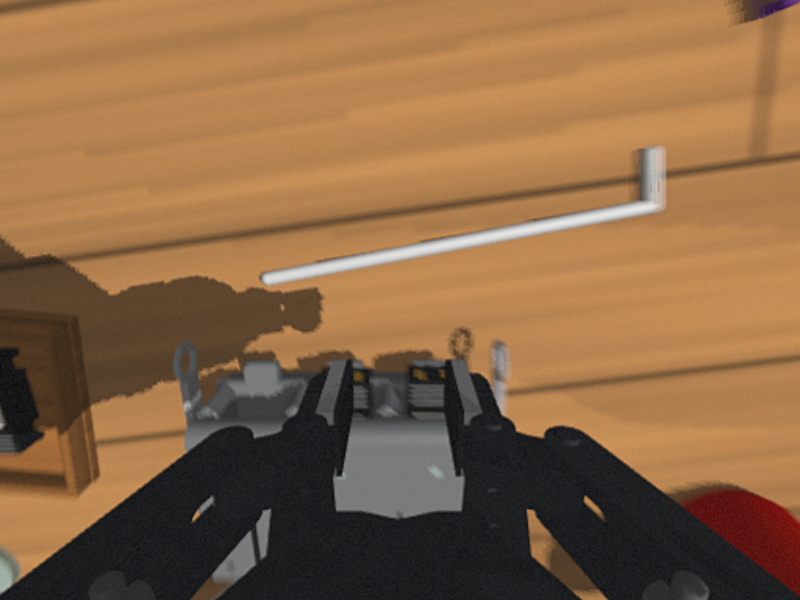

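Both packs sit with short ends level at about row 370, so they are caught. The rod is unmoved, heel (655,206) and tip (267,278). Now to turn and go above the rod's heel.

```bash
python3 -m handwheel '[{"delta_pos":[-0.08,0.48,0],"spin":-1},{"delta_pos":[-0.08,0.48,0],"spin":-1},{"delta_pos":[-0.08,0.48,0],"spin":-1},{"delta_pos":[-0.08,0.48,0],"spin":-1},{"delta_pos":[-0.08,0.48,0],"spin":-1},{"delta_pos":[-0.08,0.48,0],"spin":-1},{"delta_pos":[-0.08,0.48,0],"spin":-1},{"delta_pos":[-0.08,0.48,0],"spin":-1}]' 0.4 50
python3 -m handwheel '[{"delta_pos":[0,0,0],"spin":-1},{"delta_pos":[0,0,0],"spin":-1},{"delta_pos":[0,0,0],"spin":-1},{"delta_pos":[0,0,0],"spin":-1},{"delta_pos":[0,0,0],"spin":-1},{"delta_pos":[0,0,0],"spin":-0.8},{"delta_pos":[0,0,0],"spin":0},{"delta_pos":[0,0,0],"spin":0}]'
python3 - <<'E'
from h import *
import json
o=bot.get_obs();q=o["tool_rot"];i=bot.camera_info("wrist");f=bot.grab_frame("wrist")
json.dump({k:np.array(v).tolist() for k,v in i.items()},open("w8.json","w"))
cv2.imwrite("pics/w8raw.png",f[:,:,::-1])
print(o["tool_pos"],"jaw",np.pi/2-2*np.arctan2(q[0],q[1])+0)
print("expect heel/tip px",proj("",(.4313,.1936,.005),i),proj("",(.446,-.083,.005),i),"eyes",[proj("",W(np.load("dock.npy"),(-.088,s*.108,.04)),i) for s in(1,-1)])
h=cv2.cvtColor(f,cv2.COLOR_RGB2HSV);m=((h[...,1]<40)&(h[...,2]>120)).astype(np.uint8)
k,l,st,c=cv2.connectedComponentsWithStats(m)
for j in range(1,k):
    if st[j,4]>60:
        ys,xs=np.where(l==j);print(st[j],c[j].round(1))
E
```

```text
clock: 37.5
tool_pos: [0.4294, 0.1692, 0.1711]
tool_rot: [0.453, 0.891, 0.001, 0.001]
contact_force: [0.5, 0.4, 0.8]
grip_width: 0.399
finger_force: 0.0
clock: 38.3
tool_pos: [0.4293, 0.1684, 0.171]
tool_rot: [0.687, 0.727, 0.001, 0.0]
contact_force: [0.1, 0.3, -0.5]
grip_width: 0.397
finger_force: 0.0
[0.42925659 0.16836703 0.17096984] jaw 0.05656570013471418
expect heel/tip px [256.93193705 153.93255486] [255.56181792 345.74659994] eyes [array([326.91705119, 266.20379261]), array([285.50950458, 399.71366345])]
[ 100   27   39   42 1024] [118.9  47.6]
[ 222  149   40  113 1090] [252.8 192.4]
[329 270  23   7  87] [339.8 273. ]
[487 290  25  24 383] [498.9 301.7]
```

```bash
python3 - <<'E'
from h import *
import json
i=json.load(open("w8.json"));f=cv2.imread("pics/w8raw.png");h=cv2.cvtColor(f,cv2.COLOR_BGR2HSV);m=((h[...,1]<40)&(h[...,2]>120))
R=[]
for r in range(166,256,6):
    x=np.where(m[r,240:275])[0]+240; R.append([*ray("",((x.min()+x.max())/2,r),.006,i)[:2],len(x)])
R=np.array(R);print(R[::4].round(4));c=np.polyfit(R[:,1],R[:,0],1);print("dx/dy",c[0],"x at y=.1736",np.polyval(c,.1736))
print("heel outer",ray("",(255,149),.008,i),"leg end",ray("",(222,155),.006,i))
E
```

```text
[[0.4327 0.1801 8.    ]
 [0.4345 0.1516 8.    ]
 [0.4357 0.1215 7.    ]
 [0.4376 0.0895 7.    ]]
dx/dy -0.053171660588262774 x at y=.1736 0.4331294396835814
heel outer [0.42878862 0.1994901  0.008     ] leg end [0.39246286 0.19034839 0.006     ]
```

```bash
python3 -m handwheel '[{"delta_pos":[0.09,0.15,-0.8],"spin":0},{"delta_pos":[0,0,-0.8],"spin":0},{"delta_pos":[0,0,-0.8],"spin":0},{"delta_pos":[0,0,-0.8],"spin":0},{"delta_pos":[0,0,-0.5],"spin":0},{"delta_pos":[0,0,-0.2],"spin":0},{"delta_pos":[0,0,0],"spin":0},{"delta_pos":[0,0,0],"spin":0}]' 0.4 60
```

```text
clock: 39.15
tool_pos: [0.4331, 0.1745, 0.0155]
tool_rot: [0.688, 0.726, 0.0, 0.0]
contact_force: [0.5, 0.0, 0.6]
grip_width: 0.401
finger_force: 0.0
```

```bash
python3 -m handwheel '[{"delta_pos":[0,0,-0.12],"spin":0},{"delta_pos":[0,0,0],"spin":0},{"delta_pos":[0,0,0],"spin":0}]' 0.25
python3 -m handwheel '[{"delta_pos":[0,0,0],"spin":0},{"delta_pos":[0,0,0],"spin":0},{"delta_pos":[0,0,0],"spin":0},{"delta_pos":[0,0,0],"spin":0},{"delta_pos":[0,0,0],"spin":0}]' 0 60
```

```text
clock: 39.45
tool_pos: [0.4329, 0.1743, 0.0105]
tool_rot: [0.688, 0.726, 0.0, 0.0]
contact_force: [0.5, -0.3, -1.0]
grip_width: 0.247
finger_force: 0.0
clock: 39.95
tool_pos: [0.4328, 0.1743, 0.0105]
tool_rot: [0.688, 0.726, 0.0, 0.0]
contact_force: [-0.6, -1.7, 5.2]
grip_width: 0.081
finger_force: 58.8
```

```bash
python3 -m handwheel '[{"delta_pos":[0,0,0],"spin":0},{"delta_pos":[0,0,-0.04],"spin":0},{"delta_pos":[0,0,0],"spin":0},{"delta_pos":[0,0,0],"spin":0}]' 0.16 60
python3 -m handwheel '[{"delta_pos":[0,0,0],"spin":0},{"delta_pos":[0,0,0],"spin":0},{"delta_pos":[0,0,0],"spin":0},{"delta_pos":[0,0,0],"spin":0},{"delta_pos":[0,0,0],"spin":0}]' 0 60
```

```text
clock: 40.35
tool_pos: [0.4328, 0.1743, 0.0084]
tool_rot: [0.688, 0.726, 0.0, 0.0]
contact_force: [-0.2, -0.1, 0.7]
grip_width: 0.16
finger_force: 0.5
clock: 40.85
tool_pos: [0.4327, 0.1743, 0.0086]
tool_rot: [0.688, 0.726, 0.0, 0.0]
contact_force: [-0.7, -0.6, 5.2]
grip_width: 0.083
finger_force: 59.4
```

```bash
python3 -m handwheel '[{"delta_pos":[0,0,0.5],"spin":0},{"delta_pos":[0,0,0.8],"spin":0},{"delta_pos":[0,0,0.8],"spin":0},{"delta_pos":[0,0,0.4],"spin":0},{"delta_pos":[0,0.6,0],"spin":-0.4},{"delta_pos":[0,0.7,0],"spin":-0.4},{"delta_pos":[0.4,0.7,0],"spin":-0.4},{"delta_pos":[0.4,0.7,0],"spin":-0.4}]'
python3 -m handwheel '[{"delta_pos":[0.5,0.7,0],"spin":-0.23},{"delta_pos":[0.5,0.7,0],"spin":0},{"delta_pos":[0.6,0.6,0],"spin":0},{"delta_pos":[0.6,0.35,0],"spin":0},{"delta_pos":[0,0,-0.7],"spin":0},{"delta_pos":[0,0,-0.7],"spin":0},{"delta_pos":[0,0,0],"spin":0},{"delta_pos":[0,0,0],"spin":0}]'
python3 - <<'E'
from h import *
import json
o=bot.get_obs();q=o["tool_rot"];i=bot.camera_info("wrist");f=bot.grab_frame("wrist")
json.dump({k:np.array(v).tolist() for k,v in i.items()},open("w9.json","w"))
cv2.imwrite("pics/w9raw.png",f[:,:,::-1])
for n in("side","scene"): cv2.imwrite(f"pics/{n}9raw.png",bot.grab_frame(n)[:,:,::-1])
print(o["tool_pos"],"jaw",np.pi/2-2*np.arctan2(q[0],q[1]),o["grip_width"])
p=np.load("dock.npy");t=o["tool_pos"];tip=t+np.array([-.126*.26,-.992*.26,-.0036])
for n,I in (("wrist",i),("side",bot.camera_info("side")),("scene",bot.camera_info("scene"))):
    print(n,"tip",proj(n,tip,I),"eyes",[proj(n,W(p,(-.088,s*.108,.04)),I) for s in(1,-1)])
E
```

```text
clock: 41.65
tool_pos: [0.4644, 0.2831, 0.1082]
tool_rot: [0.744, 0.668, -0.0, -0.0]
contact_force: [-0.0, -0.1, -1.0]
grip_width: 0.084
finger_force: 58.7
clock: 42.45
tool_pos: [0.552, 0.3759, 0.0519]
tool_rot: [0.751, 0.66, -0.001, -0.0]
contact_force: [0.3, 0.2, 0.5]
grip_width: 0.084
finger_force: 58.7
[0.55201858 0.37588163 0.05188317] jaw -0.12883043255521232 0.08426203692727438
wrist tip [254.48278322 511.37531393] eyes [array([258.2906551 , 524.25477336]), array([257.8125723 , 626.86074291])]
side tip [240.25162296 166.19341214] eyes [array([243.08930883, 176.7223575 ]), array([252.79535681, 230.58540566])]
scene tip [272.88358014 175.60746366] eyes [array([262.98451672, 182.76023225]), array([200.48545769, 208.77618171])]
```

```bash
python3 -m handwheel '[{"delta_pos":[0.09,0,-0.21],"spin":0},{"delta_pos":[-0.047,-0.37,0],"spin":0},{"delta_pos":[0,0,0],"spin":0},{"delta_pos":[0,0,0],"spin":0},{"delta_pos":[0,0,0],"spin":0}]'
python3 - <<'E'
from h import *
o=bot.get_obs();q=o["tool_rot"];p=np.load("dock.npy")
d=o["tool_pos"][:2]-p[:2];c,s=np.cos(p[2]),np.sin(p[2]);print(o["tool_pos"],"dock xy",c*d[0]+s*d[1],-s*d[0]+c*d[1],"jaw",np.pi/2-2*np.arctan2(q[0],q[1]))
t=o["tool_pos"];j=np.pi/2-2*np.arctan2(q[0],q[1]);tip=t+np.array([np.sin(j)*.26,-np.cos(j)*.26,-.0036])
a=bot.grab_frame("side")[:,:,::-1];b=bot.grab_frame("scene")[:,:,::-1]
np.savez("c9.npz",a=a,b=b)
for n in("side","scene"):
    print(n,"tip",proj(n,tip),"TCProd",proj(n,t-[0,0,.0036]),"eyes",[proj(n,W(p,(-.088,e*.108,.04))) for e in(1,-1)])
A=cv2.resize(a[140:240,220:287],None,fx=6,fy=6,interpolation=cv2.INTER_CUBIC);B=cv2.resize(b[150:225,190:330],(392,210),interpolation=cv2.INTER_CUBIC)
B2=cv2.resize(b[158:208,240:305],None,fx=6,fy=6,interpolation=cv2.INTER_CUBIC)
C=np.zeros((600,800,3),np.uint8);C[:,:402]=A;C[:300,405:795]=B2;C[302:512,405:797]=B
cv2.imwrite("pics/eye.png",C)
E
```

```text
clock: 43.1
tool_pos: [0.5545, 0.3616, 0.0444]
tool_rot: [0.751, 0.66, 0.0, -0.0]
contact_force: [-0.2, 0.4, -0.6]
grip_width: 0.079
finger_force: 58.7
[0.5544888  0.36164461 0.04436308] dock xy -0.08729285010948082 0.3955520905046381 jaw -0.12918433927427997
side tip [242.0542082  170.88321504] TCProd [234.40023799 127.24918622] eyes [array([243.08930883, 176.7223575 ]), array([252.79535681, 230.58540566])]
scene tip [270.06009546 179.60191523] TCProd [329.08507189 155.20113079] eyes [array([262.98451672, 182.76023225]), array([200.48545769, 208.77618171])]
```

View pics/eye.png

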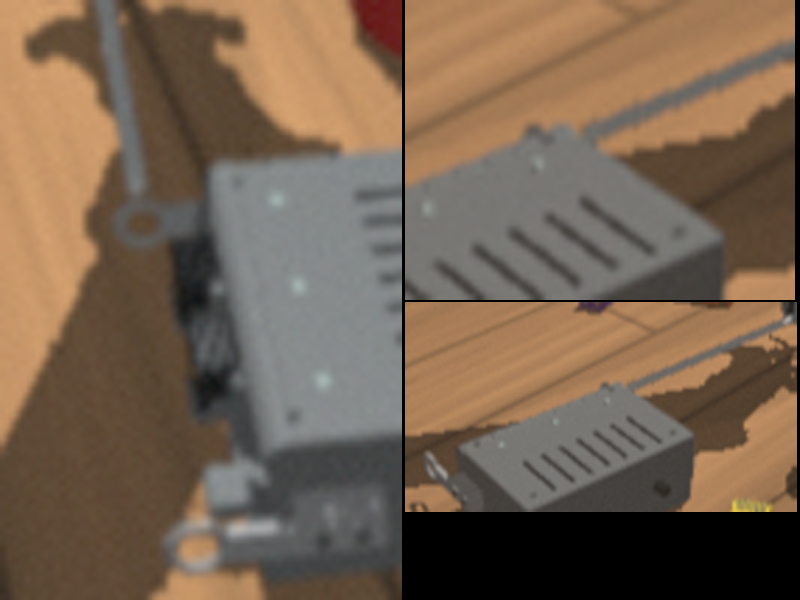

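The rod line extrapolates to within about 1.5 mm of the left eye in both views (side tip (138,192), eye (141,222)). I'll nudge x by -1 mm and feed it in while checking the force.

```bash
python3 -m handwheel '[{"delta_pos":[-0.03,0,0],"spin":0},{"delta_pos":[-0.032,-0.25,0],"spin":0},{"delta_pos":[-0.032,-0.25,0],"spin":0},{"delta_pos":[-0.032,-0.25,0],"spin":0},{"delta_pos":[0,0,0],"spin":0},{"delta_pos":[0,0,0],"spin":0}]'
python3 -m handwheel '[{"delta_pos":[-0.032,-0.25,0],"spin":0},{"delta_pos":[-0.032,-0.25,0],"spin":0},{"delta_pos":[0,0,0],"spin":0}]'
```

```text
clock: 43.8
tool_pos: [0.5495, 0.3309, 0.0442]
tool_rot: [0.752, 0.66, 0.0, 0.0]
contact_force: [0.6, -0.1, -0.4]
grip_width: 0.08
finger_force: 58.8
clock: 44.1
tool_pos: [0.5468, 0.3089, 0.0438]
tool_rot: [0.752, 0.659, -0.001, 0.001]
contact_force: [0.0, -0.4, 0.3]
grip_width: 0.085
finger_force: 58.8
```

```bash
python3 -m handwheel '[{"delta_pos":[-0.05,-0.4,0],"spin":0},{"delta_pos":[-0.063,-0.496,0],"spin":0},{"delta_pos":[-0.063,-0.496,0],"spin":0},{"delta_pos":[-0.063,-0.496,0],"spin":0},{"delta_pos":[0,0,0],"spin":0}]'
python3 -m handwheel '[{"delta_pos":[-0.063,-0.496,0],"spin":0},{"delta_pos":[-0.063,-0.496,0],"spin":0},{"delta_pos":[-0.063,-0.496,0],"spin":0},{"delta_pos":[-0.063,-0.496,0],"spin":0},{"delta_pos":[0,0,0],"spin":0},{"delta_pos":[0,0,0],"spin":0}]'
python3 - <<'E'
from h import *
o=bot.get_obs();q=o["tool_rot"];p=np.load("dock.npy")
d=o["tool_pos"][:2]-p[:2];c,s=np.cos(p[2]),np.sin(p[2]);j=np.pi/2-2*np.arctan2(q[0],q[1]);print("dock xy",c*d[0]+s*d[1],-s*d[0]+c*d[1],"jaw",j)
t=o["tool_pos"];I=bot.camera_info("side");f=bot.grab_frame("side");g=bot.grab_frame("scene")
np.savez("c10.npz",a=f,b=g)
eL,eR=[proj("side",W(p,(-.088,e*.108,.04)),I) for e in(1,-1)];print("eyes",eL,eR)
u=lambda r:np.array([np.sin(j)*r,-np.cos(j)*r,-.0036])
print("pred tip",proj("side",t+u(.26),I))
hsv=cv2.cvtColor(f,cv2.COLOR_RGB2HSV)
for r in range(182,236,4): print(r, "pred x",round(np.interp(r,[eL[1],eR[1]],[eL[0],eR[0]]),1),"S",hsv[r,236:260,1].tolist())
E
```

```text
clock: 44.6
tool_pos: [0.5372, 0.2304, 0.0439]
tool_rot: [0.753, 0.658, -0.001, 0.001]
contact_force: [0.4, 0.6, -0.6]
grip_width: 0.083
finger_force: 58.8
clock: 45.2
tool_pos: [0.5273, 0.1563, 0.0443]
tool_rot: [0.752, 0.66, 0.0, -0.0]
contact_force: [0.2, 1.0, -0.9]
grip_width: 0.083
finger_force: 58.8
dock xy -0.08835734316085127 0.18842482117772383 jaw -0.1302530544315379
eyes [243.08930883 176.7223575 ] [252.79535681 230.58540566]
pred tip [250.34615721 219.94628713]
182 pred x 244.0 S [104, 113, 110, 110, 110, 105, 66, 5, 5, 2, 40, 91, 97, 30, 6, 17, 26, 19, 12, 7, 9, 11, 4, 12]
186 pred x 244.8 S [112, 110, 113, 108, 110, 112, 97, 47, 2, 2, 7, 63, 101, 78, 21, 14, 20, 12, 17, 19, 15, 21, 8, 4]
190 pred x 245.5 S [117, 123, 117, 118, 115, 108, 105, 79, 20, 2, 5, 13, 40, 40, 27, 15, 15, 16, 6, 12, 11, 4, 8, 15]
194 pred x 246.2 S [118, 118, 122, 118, 119, 119, 116, 107, 56, 0, 7, 5, 23, 31, 22, 0, 12, 17, 17, 23, 6, 20, 11, 12]
198 pred x 246.9 S [119, 120, 120, 122, 120, 120, 119, 118, 100, 40, 2, 11, 5, 54, 97, 98, 47, 26, 17, 36, 6, 17, 19, 11]
202 pred x 247.6 S [122, 120, 
[... 392 characters left out ...]
8, 110, 111, 113, 76, 13, 5, 5, 0, 60, 105, 115, 114, 109, 101, 65, 8]
218 pred x 250.5 S [120, 124, 122, 122, 119, 111, 115, 121, 109, 106, 105, 106, 59, 7, 4, 7, 17, 62, 50, 22, 11, 4, 7, 8]
222 pred x 251.2 S [119, 125, 122, 119, 118, 115, 110, 115, 101, 110, 111, 107, 107, 98, 73, 77, 91, 96, 30, 0, 15, 11, 12, 19]
226 pred x 252.0 S [122, 119, 122, 122, 120, 118, 118, 108, 123, 109, 100, 110, 102, 106, 91, 74, 76, 76, 49, 21, 11, 28, 23, 20]
230 pred x 252.7 S [118, 121, 122, 118, 124, 108, 114, 111, 108, 109, 94, 55, 6, 6, 55, 89, 100, 100, 98, 82, 33, 3, 11, 5]
234 pred x 252.8 S [120, 124, 118, 115, 105, 104, 116, 104, 116, 115, 114, 95, 52, 24, 11, 8, 11, 11, 11, 14, 42, 72, 84, 83]
```

```bash
python3 -m handwheel '[{"delta_pos":[-0.025,-0.2,-0.01],"spin":0},{"delta_pos":[-0.025,-0.2,0],"spin":0},{"delta_pos":[-0.025,-0.2,0],"spin":0},{"delta_pos":[0,0,0],"spin":0}]'
python3 -m handwheel '[{"delta_pos":[-0.025,-0.2,0],"spin":0},{"delta_pos":[-0.025,-0.2,0],"spin":0},{"delta_pos":[0,0,0],"spin":0}]'
```

```text
clock: 45.7
tool_pos: [0.5239, 0.1306, 0.0435]
tool_rot: [0.752, 0.659, -0.001, 0.0]
contact_force: [0.3, 0.6, -1.1]
grip_width: 0.083
finger_force: 58.8
clock: 46.0
tool_pos: [0.5219, 0.1148, 0.0435]
tool_rot: [0.752, 0.659, -0.0, 0.0]
contact_force: [0.6, -0.2, -1.5]
grip_width: 0.079
finger_force: 58.8
```

```bash
python3 -m handwheel '[{"delta_pos":[-0.025,-0.2,0],"spin":0},{"delta_pos":[-0.025,-0.2,0],"spin":0},{"delta_pos":[0,0,0],"spin":0}]'
python3 - <<'E'
from h import *
o=bot.get_obs();q=o["tool_rot"];p=np.load("dock.npy");t=o["tool_pos"]
d=t[:2]-p[:2];c,s=np.cos(p[2]),np.sin(p[2]);j=np.pi/2-2*np.arctan2(q[0],q[1]);print("dock xy",c*d[0]+s*d[1],-s*d[0]+c*d[1],"jaw",j)
tip=t+[np.sin(j)*.26,-np.cos(j)*.26,-.0036]
f=bot.grab_frame("side");print("pred tip",proj("side",tip),"eyeR",proj("side",W(p,(-.088,-.108,.04))))
hsv=cv2.cvtColor(f,cv2.COLOR_RGB2HSV)
for r in range(222,244,2): print(r,"S",hsv[r,242:264,1].tolist(),"V",hsv[r,242:264,2].tolist())
E
```

```text
clock: 46.3
tool_pos: [0.5199, 0.0988, 0.0435]
tool_rot: [0.752, 0.659, -0.0, 0.0]
contact_force: [0.6, 0.0, -0.2]
grip_width: 0.082
finger_force: 58.8
dock xy -0.08850321378923207 0.13045464702962925 jaw -0.13069995612058682
pred tip [253.29132986 237.23770402] eyeR [252.79535681 230.58540566]
222 S [120, 122, 119, 121, 119, 115, 94, 32, 5, 7, 2, 22, 18, 8, 12, 15, 8, 15, 8, 8, 15, 8] V [197, 198, 197, 198, 182, 122, 92, 95, 108, 114, 105, 91, 71, 66, 65, 69, 65, 68, 68, 65, 68, 66]
224 S [122, 121, 120, 119, 117, 114, 105, 62, 5, 5, 5, 2, 26, 0, 8, 11, 11, 8, 8, 19, 15, 18] V [195, 198, 193, 165, 122, 96, 95, 95, 105, 111, 112, 103, 78, 61, 68, 68, 69, 68, 68, 68, 67, 69]
226 S [121, 121, 121, 118, 109, 106, 117, 77, 15, 2, 2, 0, 18, 17, 11, 25, 20, 29, 30, 7, 14, 7] V [196, 198, 181, 121, 91, 94, 94, 93, 100, 105, 107, 100, 87, 75, 71, 70, 76, 78, 77, 72, 75, 75]
228 S [121, 121, 114, 113, 109, 102, 67, 32, 3, 10, 5, 3, 3, 11, 3, 9, 5, 3, 5, 3, 8, 5] V [191, 162, 127, 95, 91, 95, 95, 88, 93, 100, 102, 102, 95, 90, 89, 87, 93, 92, 93, 92, 95, 93]
230 S [120, 120, 118, 108, 100, 50,
[... 663 characters left out ...]
93, 94, 92, 96, 109, 119, 118, 109, 89, 85, 87, 86, 86, 90, 87, 85]
238 S [122, 119, 118, 113, 111, 113, 114, 112, 115, 97, 53, 22, 21, 54, 103, 110, 109, 102, 110, 107, 115, 119] V [195, 188, 156, 135, 103, 90, 92, 96, 93, 95, 102, 106, 107, 99, 87, 88, 84, 85, 88, 88, 89, 92]
240 S [120, 121, 120, 115, 116, 111, 109, 105, 114, 115, 115, 110, 106, 116, 117, 110, 113, 114, 107, 108, 113, 110] V [194, 185, 160, 122, 90, 92, 91, 95, 92, 91, 95, 93, 94, 92, 89, 86, 86, 87, 86, 87, 88, 88]
242 S [119, 117, 112, 115, 106, 112, 109, 103, 111, 112, 109, 111, 105, 112, 109, 108, 112, 100, 106, 104, 107, 106] V [184, 133, 93, 89, 89, 91, 89, 92, 94, 91, 94, 94, 95, 91, 91, 87, 89, 87, 87, 88, 86, 89]
```

The pixel profile shows rod between ring-left and ring-right with wood gaps on both sides, and the tip extending beyond the right eye. I'll release and lift straight up.

```bash
python3 -m handwheel '[{"delta_pos":[0,0,0],"spin":0},{"delta_pos":[0,0,0],"spin":0},{"delta_pos":[0,0,0],"spin":0},{"delta_pos":[0,0,0.3],"spin":0},{"delta_pos":[0,0,0.5],"spin":0},{"delta_pos":[0,0,0.9],"spin":0},{"delta_pos":[0,0,0.9],"spin":0},{"delta_pos":[-0.5,0.5,0.9],"spin":0}]' 0.3
python3 -m handwheel '[{"delta_pos":[-0.9,0.5,0.5],"spin":0},{"delta_pos":[-0.9,0.5,0.5],"spin":0},{"delta_pos":[0,0,0],"spin":0},{"delta_pos":[0,0,0],"spin":0},{"delta_pos":[0,0,0],"spin":0},{"delta_pos":[0,0,0],"spin":0}]'
python3 - <<'E'
from h import *
p=np.load("dock.npy");c=np.load("c10.npz");f=bot.grab_frame("side");g=bot.grab_frame("scene");w=bot.grab_frame("wrist")
I=bot.camera_info("wrist")
print("wrist eyes",[proj("",W(p,(-.088,e*.108,.04)),I) for e in(1,-1)],bot.get_obs()["tool_pos"])
S=cv2.cvtColor(f,cv2.COLOR_RGB2HSV)[...,1]
for r in(182,190,198,206,214,222,230,232,236,238,240,242): print(r,S[r,240:262].tolist())
# bystanders: compare with start
for n,im in(("side",f),("scene",g)):
    a=cv2.imread(f"pics/{n}0.png");b=cv2.resize(im[:,:,::-1],(800,600));d=(cv2.absdiff(a,b).max(2)>60).astype(np.uint8)
    k,l,st,ce=cv2.connectedComponentsWithStats(d);print(n,[s.tolist() for s in st[1:] if s[4]>60])
E
```

```text
clock: 47.15
tool_pos: [0.5018, 0.1183, 0.186]
tool_rot: [0.753, 0.658, 0.001, 0.001]
contact_force: [-0.3, 0.9, -0.2]
grip_width: 0.302
finger_force: 0.0
clock: 47.75
tool_pos: [0.4285, 0.1598, 0.2232]
tool_rot: [0.752, 0.659, -0.0, -0.0]
contact_force: [-0.1, -1.0, 0.6]
grip_width: 0.3
finger_force: 0.0
wrist eyes [array([331.55024769, 225.8204216 ]), array([319.59135492, 354.03572937])] [0.42832284 0.16001777 0.22300083]
182 [121, 75, 11, 5, 5, 12, 89, 121, 112, 27, 12, 9, 17, 7, 16, 12, 9, 9, 8, 10, 10, 9]
190 [120, 122, 118, 82, 19, 7, 12, 65, 76, 47, 23, 38, 34, 9, 7, 17, 8, 7, 8, 5, 4, 8]
198 [122, 121, 124, 120, 69, 3, 3, 5, 22, 102, 121, 107, 4, 11, 20, 13, 9, 9, 7, 8, 8, 13]
206 [103, 105, 113, 106, 111, 61, 5, 4, 1, 5, 29, 60, 30, 15, 17, 18, 10, 10, 9, 16, 15, 10]
214 [112, 109, 110, 106, 117, 122, 112, 74, 16, 2, 8, 73, 114, 116, 106, 115, 101, 98, 43, 6, 10, 8]
222 [106, 106, 108, 112, 106, 109, 115, 110, 57, 7, 9, 5, 42, 98, 49, 8, 8, 9, 9, 7, 6, 10]
230 [110, 119, 109, 110, 111, 104, 104, 52, 9, 3, 8, 5, 5, 8, 47, 81, 33, 3, 6, 3, 6, 6]
232 [110, 114, 101, 104, 116, 1
[... 779 characters left out ...]
 [378, 274, 6, 19, 77], [388, 280, 10, 22, 155], [438, 308, 51, 21, 544], [399, 340, 9, 11, 81], [479, 345, 107, 157, 8969], [400, 434, 103, 122, 3650], [411, 436, 58, 38, 1114], [132, 451, 97, 119, 4812], [379, 470, 18, 88, 737], [14, 473, 12, 46, 255], [425, 486, 29, 25, 603], [259, 505, 137, 95, 7986], [48, 516, 116, 84, 4528]]
scene [[416, 115, 56, 116, 2860], [388, 148, 26, 65, 796], [433, 238, 37, 26, 580], [155, 257, 267, 106, 6090], [22, 267, 124, 91, 3094], [126, 272, 68, 48, 1037], [473, 289, 45, 34, 897], [53, 349, 128, 57, 3973], [215, 368, 41, 30, 484], [186, 382, 85, 51, 929], [175, 384, 23, 19, 284], [248, 390, 133, 104, 6594], [366, 394, 20, 16, 141], [142, 399, 32, 25, 330]]
```

```bash
python3 - <<'E'
from h import *
f=bot.grab_frame("side");h=cv2.cvtColor(f,cv2.COLOR_RGB2HSV)
m=((h[...,1]<45)&(h[...,2]>85)).astype(np.uint8);d=(h[...,2]<50).astype(np.uint8)
for nm,M in(("white",m),("dark",d)):
    M[:265]=0;M[365:]=0;M[:,:250]=0;M[:,335:]=0
    k,l,st,c=cv2.connectedComponentsWithStats(M)
    for j in range(1,k):
        if st[j,4]>25: print(nm,st[j],ray("side",c[j],.032).round(3))
print(ray("side",(393*.64,423*.64),.028),ray("side",(520*.64,558*.64),.028))
E
```

```text
white [294 279   8  13  41] [ 0.54  -0.311  0.032]
white [274 281  18  14 211] [ 0.51  -0.305  0.032]
white [265 283   8  13  63] [ 0.48  -0.301  0.032]
white [272 311  19  16 263] [ 0.485 -0.37   0.032]
white [292 310   9  14  65] [ 0.514 -0.374  0.032]
white [261 313   9  15  99] [ 0.455 -0.365  0.032]
dark [265 286  38  18 237] [ 0.505 -0.328  0.032]
dark [262 311  41  25 267] [ 0.481 -0.391  0.032]
[ 0.45964152 -0.24271918  0.028     ] [ 0.55049164 -0.46429946  0.028     ]
```

```bash
python3 -c "
from rig import bot
print(bot.job_done())"
```

```text
the job is handed in; nothing more can be done
None
```

I handed the job in at about 48 s: both charged packs lie flat in the tray, the two spent packs (there was no third) are caught in bays 2 and 3, and the rod is through both eyes. The one upset was about 69 N at the wrist when the second charged pack or the finger beside it came down on the tray wall; I moved over and set it down properly, but I can't tell whether that counts against the 40 N limit. I did not measure the jug, salt pot and tumbler again at the end.

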